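# Charge the bench tumbler with a scoop of polishing balls

### The job

Top up the tumbler so the brass saddles can be polished: take the scoop by its handle from the cork mat, scoop up the ceramic polishing balls from the blue tray and tip them into the orange bowl until at least four of the six are in it (scoop, not fingers; any others stay in the tray, none on the bench or left in the scoop). Then lay the empty scoop gently back down flat on the cork mat, and after that switch the tumbler on by pressing the green half of its rocker right down. Do not shift the other things standing about on the bench.

Things in the scene. Friction and masses are not known exactly. Their poses are not given: they have to be found in the camera images.
- scoop: aluminium scoop with wooden handle, 0.18 kg, lying level on the cork mat. Flat pan 105 mm long (x) x 80 wide (75 inside), floor 1.5 mm thick; back wall and rear half of the sides 38 mm high, sides raked down to nothing at the open mouth. Origin: under the pan's middle; x out of the mouth, z up. Centre of mass about 28 mm behind the origin; it stands level by itself
- scoop_grip (a point): middle of the scoop's handle, where it is held with the fingers closing along the scoop's y; 107 mm behind and 59 mm above the scoop's origin. Handle 20 mm wide (y), 18 thick, 88 long, running back (-x) from the pan's back wall and rising 28 degrees; its end is 146 mm behind the origin, its top there 88 mm above it. Axes as the scoop's
- scoop_lip (a point): middle of the front edge of the pan's underside, 52 mm ahead of the scoop's origin; axes as the scoop's
- tray: blue steel picking tray, fixed. Origin: under its centre. Floor 4 mm above the bench, 180 mm long (x, centred), 92 wide inside. -x end slopes out at 45 degrees to a rim 40 mm above the bench; +x end slopes out at 60 degrees (steeper) to 70 mm. Sides upright, 4 mm, 40 mm high, 70 mm beyond x = 60. At the start the balls lie in the +x half (x above -20 mm); +x points roughly away from the robot
- media0: ceramic polishing ball, pale grey-green, 24 mm across, 20 g; origin: its centre; it rolls freely
- media1: ceramic polishing ball, pale grey-green, 24 mm across, 20 g; origin: its centre; it rolls freely
- media2: ceramic polishing ball, pale grey-green, 24 mm across, 20 g; origin: its centre; it rolls freely
- media3: ceramic polishing ball, pale grey-green, 24 mm across, 20 g; origin: its centre; it rolls freely
- media4: ceramic polishing ball, pale grey-green, 24 mm across, 20 g; origin: its centre; it rolls freely
- media5: ceramic polishing ball, pale grey-green, 24 mm across, 20 g; origin: its centre; it rolls freely
- tumbler: vibratory tumbler, fixed: grey base 170 mm across, over it an open orange bowl 180 mm across (170 inside), rim 150 mm and inner floor 80 mm above the bench, central cone up to 119 mm, six brass saddles in it. Origin: on its axis at the bench. A grey console juts out on its -x side to 154 mm from the axis, face sloping 25 degrees (towards -x and up), carrying the switch
- bowl_mouth (a point): centre of the bowl's mouth, level with the rim, 150 mm above the bench; axes as the tumbler's
- bowl_inside (a point): middle of the bowl's inside: on its axis, 45 mm below the mouth, 105 mm above the bench
- green_half (a point): middle of the surface of the switch's green half (24 x 32 mm); moves with the rocker. With the switch off its z axis is the console's normal, 25 degrees from upright, and y points from the red half to the green. The bowl's rim stands above and beyond it (about 30 mm in plan)
- rocker (a joint): rocker switch on the console, 48 x 32 mm, hinged at its middle between a red and a green half. 0 rad = off (green half 20 degrees proud), 0.35 = on (green half pressed right down, level with the console). Stays where left; the green half needs about 4 N straight into the console and its middle goes down about 5 mm to a firm stop
- mat: cork mat, 240 x 140 x 4 mm, fixed on the bench; origin: centre of its underside, x along its length
- tape_roll: roll of masking tape lying flat, 104 mm across, 25 mm high; origin: centre of its underside. Bystander
- glue_bottle: white glue bottle with an orange cap, 52 mm across, 115 mm high, standing; origin: centre of its underside. Bystander
- sanding_block: cork sanding block, 110 x 60 x 34 mm high; origin: centre of its underside. Bystander
- screwdriver: screwdriver lying on the bench, 190 mm long, about 30 mm high; origin: under its middle. Bystander
- polish_jar: amber jar with a black cap, 72 mm across, 75 mm high; origin: centre of its underside. Bystander
- lacquer_can: lacquer tin with a red band, 64 mm across, 90 mm high, standing; origin: centre of its underside. Bystander
Mind the look-alikes: they are no part of the job. Several things have the shape of the scoop; the one meant has the colours described above.

How it is judged:
By the outcome, as a careful person would: the job done as asked, in the order asked, and still so for the second after the job is handed in, with the robot touching nothing.
It also fails if it takes over 72 s, if anything falls off the work surface, if the arm or the gripper's body presses on something with over 40 N, if the wrist force passes 120 N, or if a joint passes its speed limit or range.

### The arm

A 6-joint arm with a two-finger parallel gripper is mounted at the origin on the work surface. World frame = base frame: x ahead of the robot, y to its left, z up, the work surface at z = 0. Lengths are in m, angles in rad, forces in N, time in s.
With the tool pointing down it reaches from about 0.35 to 0.725 m from the base axis. Payload 4.3 kg.
Tool frame: the origin (TCP) lies at the very end of the fingers, on their centre line; the grasp point (between the pads) lies r.pinch_z behind it (r.pinch_z is the distance from the TCP to the grasp point, in m); z points along the fingers, y is the line along which they close (so a half turn about z gives the same grasp; the last joint's range is limited). The gripper opens to 85 mm and grips with 20 to 120 N. Pads are 22 mm wide; open, the fingers measure 114 mm over their backs; the gripper's body (76 mm by 85 mm) begins 54 mm behind the grasp point. The pads swing forward as they close: fully open they stand 13 mm farther back than shut.
Start: joints at [-1.434, 0.377, 0.081, 1.274, 0, 1.46], TCP at [0.14, -0.558, 0.231] pointing down, gripper open.
Joint ranges: [-2.72, 2.72], [-0.84, 1.66], [-1.02, 1.22], [-1.77, 2.12], [-1.37, 1.28], [-3.14, 3.14]. Speed limits (rad/s): [2.57, 2.57, 3.14, 3.14, 3.14, 3.14].

### API

Orientations are given as a unit quaternion [x, y, z, w].
In Python, from workcell import r gives the robot as it stands.
- The arm moves only by the shell command python3 -m crank 'ROWS' [OPENING] [FORCE]. ROWS is JSON, a list of rows, each an object with "offset": the shift along the tool's x, y, z as a fraction of full scale, a list of three; "delta_rot": the turn, a rotation vector about the tool's x, y, z as a fraction of full scale, a list of three. In form: [{"offset": [tx, ty, tz], "delta_rot": [ax, ay, az]}, ...]. A call has 1 to 12 rows; each row is the pose to reach, as a shift and turn from the pose commanded when the call began, along the tool's axes at that moment; what a row does not reach only later rows make up. Full scale, the value 1, is 0.8 m for a shift and 30 degrees for a turn. A row lasts 1/10 s, in which the tool goes at most 50 mm and 8.59 degrees, less where a joint would pass 70% of its speed; a pose out of reach is approached as far as the arm can. A call with a number of a shift or a turn outside -1 to 1 is refused whole. A call with a gripper value outside its range is refused whole. OPENING is the opening, from -1 (shut) to 1 (fully open), set as the call begins (- or left out, the last holds). The fingers move at their own pace and stop on an object; FORCE is the grip in N (left out, the last holds). Time passes only in rows, so rows that repeat a pose let the fingers close. It gives the time, the measured TCP pose, the force, the opening and the grip force at its end, in the units of the state.
- r.sense(): the state, without advancing time (a new reading comes with each control period).
- r.capture(name): name is "side" or "top" or "wrist"; returns a dict with "color" (420x560x3 uint8, red, green, blue), "K" (3x3 intrinsics, pixels), "rvec" (rotation vector, rad) and "tvec" (3), from world to camera coordinates, as OpenCV has them. Camera axes: x right, y down, z forward; pixel columns grow to the right and rows downward; lengths in m; the calibration is good to about 2 mm. A picture is of the moment at which its call begins. There is no depth.
- r.close_job(): hands the job in; it is judged then, once.
The state is a dict: "time": time; "q": joint angles; "joint_vel": joint speeds; "effort": joint torques, N m; "eef_pos": TCP position; "orientation": TCP orientation; "wrist_force": force on the tool from outside, world axes, zero at the start; "torque": the same for the moment, N m; "opening": finger opening in m; "finger_force": force on a finger pad.
Only numpy, scipy, OpenCV 4.12 (cv2) and the standard library are available. Lean on these libraries where they do the work, as an engineer would, in place of code of your own. Each camera call takes 0.05 s, during which the arm holds its last target. There are 200 camera calls.

## Working session

There is one attempt and no reset: what is moved stays moved. The work goes in short steps, Python scripts to look and compute and a shell command to move; the robot and the scene stay as the last step left them, time stands still between calls to the robot, and variables do not carry over. Pictures are saved under pics/ and viewed, at most 12 in all, crops included, and the job is handed in when it is done.

```bash
ls; mkdir -p pics; python3 - <<'E'
from workcell import r
import cv2,numpy as np
print(r.sense(), r.pinch_z)
for n in("top","side"):
    c=r.capture(n); np.savez(f"pics/{n}0.npz",**c); cv2.imwrite(f"pics/{n}0.png",c["color"][:,:,::-1]); 
    R=cv2.Rodrigues(np.array(c["rvec"]))[0]; print(n,c["K"],-R.T@np.array(c["tvec"]).ravel(),R)
E
```

```text
pics
{'time': 0.0, 'q': array([-1.43428496e+00,  3.78066296e-01,  7.96006871e-02,  1.27442112e+00,
        3.55314140e-06,  1.46051153e+00]), 'joint_vel': array([ 4.48509949e-05,  1.33982735e-03,  5.47087455e-05, -8.79401377e-04,
       -1.44617130e-03,  6.65543826e-04]), 'effort': array([ 1.84609846e-03, -4.63603914e+01,  2.69876111e+01,  2.07795046e-02,
       -1.26666014e-04,  6.44999616e-06]), 'eef_pos': array([ 0.14039417, -0.55689751,  0.23034929]), 'orientation': array([ 9.92395570e-01,  1.23085090e-01, -1.19291792e-05, -1.04513217e-03]), 'wrist_force': array([-0.55820749, -0.17514326, -0.25906125]), 'torque': array([-0.00226804, -0.03345212,  0.03220872]), 'finger_force': 0.0, 'opening': 0.08523816627545963} 0.0187
top [[436.04126652   0.         284.4458018 ]
 [  0.         436.04126652 208.93705314]
 [  0.           0.           1.        ]] [0.43360456 0.02197837 1.57888584] [[-0.02139355 -0.99976415  0.00373507]
 [-0.99721169  0.02107149 -0.07158799]
 [ 0.0714924  -0.00525617 -0.9974273 ]]
side [[519.85333446   0.         283.96474999]
 [  0.         519.85333446 208.77773856]
 [  0.           0.           1.        ]] [-0.05037707  0.85288689  1.00505055] [[-0.830713   -0.55666361  0.00644508]
 [-0.37004807  0.54350198 -0.7534388 ]
 [ 0.41590904 -0.6282764  -0.65748645]]
```

View pics/top0.png

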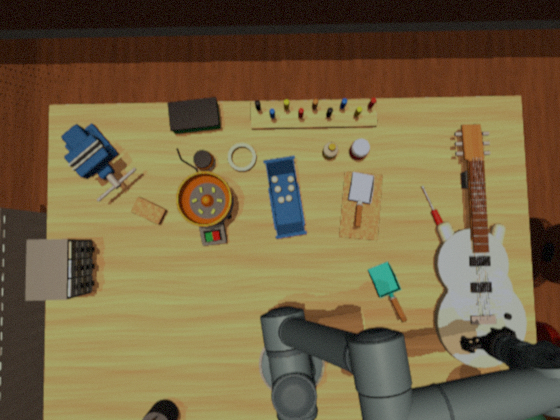

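View pics/side0.png

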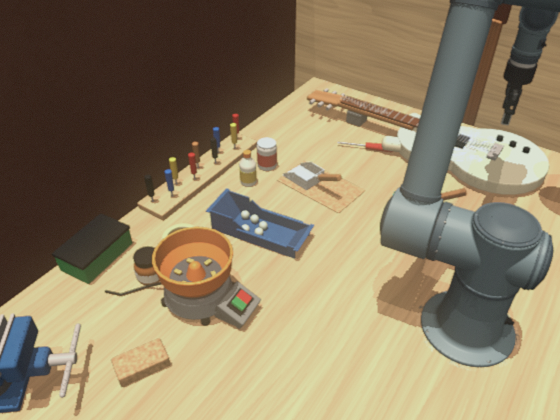

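The top view shows the aluminium scoop on the cork mat at about (360,195), handle towards the robot. It also shows the blue tray (285,197) with the balls around (284,187), the bowl (206,200) and the switch (213,236). The teal scoop at (385,285) is a look-alike.

```bash
cat > h.py <<'E'
import numpy as np,cv2
from scipy.spatial.transform import Rotation as Ro
def cam(c):
    R=cv2.Rodrigues(np.array(c["rvec"]))[0]; return R,np.array(c["tvec"]).ravel(),np.array(c["K"])
def ray(c,px,z):
    R,t,K=cam(c); px=np.atleast_2d(np.array(px,float))
    d=(R.T@np.linalg.inv(K)@np.c_[px,np.ones(len(px))].T).T; o=-R.T@t
    return o+d*((z-o[2])/d[:,2])[:,None]
def proj(c,P):
    R,t,K=cam(c); p=(K@(R@np.atleast_2d(P).T+t[:,None])).T; return p[:,:2]/p[:,2:]
def hsv(c): return cv2.cvtColor(c["color"],cv2.COLOR_RGB2HSV)
def blobs(m,amin=6):
    n,l,s,ce=cv2.connectedComponentsWithStats(m.astype(np.uint8))
    return [(s[i],ce[i],l==i) for i in range(1,n) if s[i][4]>=amin]
def rect(m):
    p=np.argwhere(m)[:,::-1].astype(np.float32); return cv2.minAreaRect(p)
E
python3 - <<'E'
from h import *
c=dict(np.load("pics/top0.npz")); H=hsv(c).astype(int); h,s,v=H[...,0],H[...,1],H[...,2]
im=cv2.resize(c["color"][90:255,165:395][:,:,::-1],None,fx=3.4,fy=3.4,interpolation=cv2.INTER_CUBIC); cv2.imwrite("pics/crop0.png",im)
def roi(x0,x1,y0,y1):
    m=np.zeros(h.shape,bool); m[y0:y1,x0:x1]=1; return m
b=roi(255,315,150,245)&(h>100)&(h<130)&(s>90); B=max(blobs(b),key=lambda q:q[0][4]); bx=cv2.boxPoints(rect(B[2])); print("tray rect",bx.round(1).tolist(), ray(c,bx,.04).round(3).tolist())
o=roi(170,245,165,235)&(h<16)&(s>170)&(v>90); O=max(blobs(o),key=lambda q:q[0][4]); 
p=cv2.convexHull(np.argwhere(O[2])[:,::-1].astype(np.int32)); e=cv2.minEnclosingCircle(p); print("bowl",e,ray(c,[e[0]],.15), e[1]*3.28)
for q in blobs(roi(265,305,165,210)&(s<70)&(v>110)): print("ball",q[0][4],q[1].round(1),ray(c,[q[1]],.016).round(3))
for n,zz,mm in(("pan",.02,roi(340,385,165,205)&(s<60)),("mat",.004,roi(330,392,165,245)&(h>8)&(h<16)&(s>120))):
    for q in blobs(mm,40): print(n,q[0],q[1].round(1),rect(q[2]),ray(c,cv2.boxPoints(rect(q[2])),zz).round(3).tolist())
print(H[205,345],H[230,370],H[188,360],H[215,358],H[205,330])
E
```

```text
tray rect [[263.79998779296875, 160.6999969482422], [293.0, 156.0], [305.3999938964844, 233.10000610351562], [276.1000061035156, 237.8000030517578]] [[0.718, 0.084, 0.04], [0.733, -0.021, 0.04], [0.457, -0.058, 0.04], [0.443, 0.045, 0.04]]
bowl ((203.96197509765625, 198.59506225585938), 24.72455596923828) [[0.57570601 0.27835126 0.15      ]] 81.09654357910156
ball 36 [274.3 178.8] [[0.656 0.048 0.016]]
ball 34 [290.1 178.5] [[ 0.655 -0.009  0.016]]
ball 35 [290.6 187.2] [[ 0.624 -0.01   0.016]]
ball 6 [268.  189.5] [[0.617 0.072 0.016]]
ball 39 [277.1 188.7] [[0.619 0.039 0.016]]
ball 6 [299.  190.5] [[ 0.611 -0.04   0.016]]
ball 37 [288.1 197.5] [[ 0.586 -0.     0.016]]
ball 38 [280.6 199.2] [[0.581 0.027 0.016]]
ball 6 [270.  202.5] [[0.57  0.065 0.016]]
pan [348 172  26  33 669] [361.2 187.8] ((361.2972717285156, 188.71621704101562), (23.50905418395996, 31.564605712890625), 9.462322235107422) [[0.564, -0.212, 0.02], [0.677, -0.234, 0.02], [0.661, -0.317, 0.02], [0.549, -0.294, 0.02]]
mat [353 205   9  24 139] [357.3 216.7] ((357.2171936035156, 216.6106719970703), (6.51857328414917, 23.44875717163086), 5.19442892074585) [[0.472, -0.232, 0.004], [0.557, -0.243, 0.004], [0.554, -0.266, 0.004], [0.47, -0.255, 0.004]]
[ 19 139 163] [ 22 125 163] [109  16 175] [ 13 178 152] [ 26 106 163]
```

View pics/crop0.png

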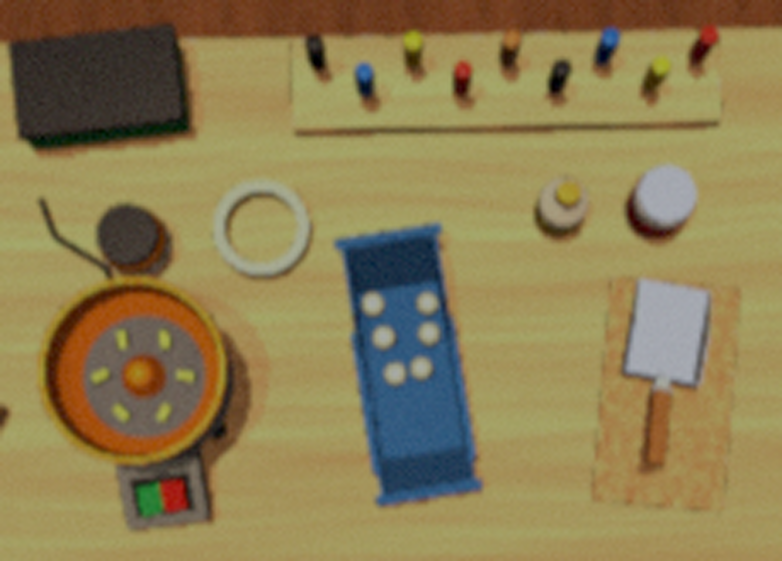

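The crop confirms the layout: six balls in the far half of the tray, the green half left of the red one at crop (148,498), and the scoop's mouth pointing away from the robot. Next I move above the scoop and look with the wrist camera.

```bash
cat >> h.py <<'E'
def tool(yaw,pitch,roll=0):
    """tool x at heading yaw (deg), z down; pitch>0: fingers point ahead (mouth up)"""
    return Ro.from_euler('ZYX',[yaw,-pitch,roll],degrees=True)*Ro.from_quat([1,0,0,0])
def rows(targets,start=None):
    import json
    if start is None:
        from workcell import r
        s=r.sense(); start=(s["eef_pos"],Ro.from_quat(s["orientation"]))
    p,R=start; out=[]
    for P,Q in targets:
        o=R.inv().apply(np.array(P)-p)/.8; w=(R.inv()*Q).as_rotvec(degrees=True)/30
        out.append({"offset":[round(float(a),3)+0. for a in o],"delta_rot":[round(float(a),3)+0. for a in w]})
    for x in out: print(json.dumps(x))
E
python3 - <<'E'
from h import *
rows([([.25,-.5,.32],tool(0,0)),([.47,-.25,.30],tool(-10,0))])
print(tool(0,20).as_matrix())
E
```

```text
{"offset": [0.15, -0.036, -0.112], "delta_rot": [-0.003, 0.0, 0.471]}
{"offset": [0.493, -0.272, -0.086], "delta_rot": [-0.003, 0.0, 0.805]}
[[ 0.93969262  0.          0.34202014]
 [ 0.         -1.          0.        ]
 [ 0.34202014  0.         -0.93969262]]
```

```bash
python3 -m crank '[{"offset":[0.15,-0.036,-0.112],"delta_rot":[0,0,0.471]},{"offset":[0.15,-0.036,-0.112],"delta_rot":[0,0,0.471]},{"offset":[0.15,-0.036,-0.112],"delta_rot":[0,0,0.471]},{"offset":[0.493,-0.272,-0.086],"delta_rot":[0,0,0.805]},{"offset":[0.493,-0.272,-0.086],"delta_rot":[0,0,0.805]},{"offset":[0.493,-0.272,-0.086],"delta_rot":[0,0,0.805]},{"offset":[0.493,-0.272,-0.086],"delta_rot":[0,0,0.805]},{"offset":[0.493,-0.272,-0.086],"delta_rot":[0,0,0.805]},{"offset":[0.493,-0.272,-0.086],"delta_rot":[0,0,0.805]},{"offset":[0.493,-0.272,-0.086],"delta_rot":[0,0,0.805]},{"offset":[0.493,-0.272,-0.086],"delta_rot":[0,0,0.805]},{"offset":[0.493,-0.272,-0.086],"delta_rot":[0,0,0.805]}]'
python3 - <<'E'
from workcell import r
from h import *
c=r.capture("wrist"); np.savez("pics/w1.npz",**c); cv2.imwrite("pics/w1.png",c["color"][:,:,::-1])
print(r.sense()["q"],proj(c,[[.612,-.263,.004],[.507,-.245,.063]]))
E
```

```text
time: 1.3
eef_pos: [0.4698, -0.2496, 0.2996]
orientation: [0.996, -0.086, -0.001, 0.0]
wrist_force: [0.7, -0.0, 0.2]
opening: 0.0854
finger_force: 0.0
[-6.08911767e-01  2.81645161e-01  1.21387601e-01  1.41136693e+00
 -6.91013598e-04  2.70710314e+00] [[268.89773626  36.54900144]
 [268.37383862 138.25215066]]
```

View pics/w1.png

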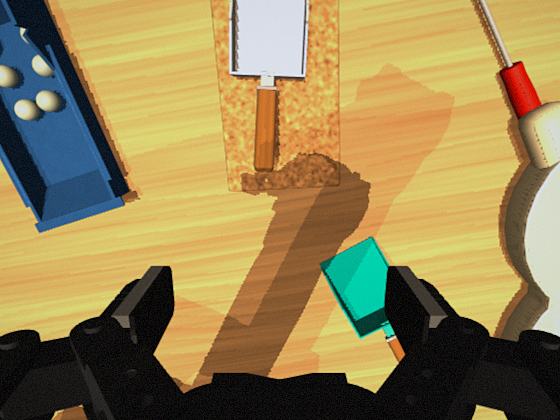

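The wrist picture shows the handle from about (267,88) to (263,170), the pan's back wall near row 75 with corners (230,74) and (307,77), and the tray's near rim at (40,230)–(125,200).

```bash
python3 - <<'E'
from h import *
c=dict(np.load("pics/w1.npz")); H=hsv(c).astype(int); h,s,v=H[...,0],H[...,1],H[...,2]
R,t,K=cam(c); print("cam",-R.T@t,R.T[:,2])
m=np.zeros(h.shape,bool); m[85:175,240:290]=1
hm=m&(h<14)&(s>170); 
for q in blobs(hm,300):
    ys=np.arange(q[0][1],q[0][1]+q[0][3]); print(q[0])
    L=[];
    for y in ys[2:-2:8]:
        xs=np.where(q[2][y])[0]; f=(y-88)/(170-88); z=.050+f*(.090-.050)
        a=ray(c,[[xs[0],y],[xs[-1]+1,y]],z); L.append(np.r_[a.mean(0),np.linalg.norm(a[1]-a[0])])
    L=np.array(L); print(L.round(4)); k=np.polyfit(L[1:-1,0],L[1:-1,1],1); print("yaw",np.degrees(np.arctan(k[0])))
    print("end", ray(c,[[263.5,q[0][1]+q[0][3]]],.090))
# pan mask
m=np.zeros(h.shape,bool); m[0:90,215:320]=1
pm=m&(s<60)&(v>110); q=max(blobs(pm),key=lambda q:q[0][4]); print(q[0])
for y in (10,20,30,40,50,60,70):
    xs=np.where(q[2][y])[0]; print(y,xs[0],xs[-1])
for x in (235,245,255,285,295,302):
    ys=np.where(q[2][:,x])[0]; print(x,ys[-1], ray(c,[[x,ys[-1]+1]],.042))
print("tray rim", ray(c,[[40,230],[126,201]],.04))
E
```

```text
cam [ 0.53959372 -0.26186962  0.44080832] [-0.2747522   0.04773198 -0.96032957]
[254  90  26  85 848]
[[ 0.5522 -0.2546  0.052   0.0124]
 [ 0.5451 -0.2492  0.0559  0.0165]
 [ 0.5361 -0.2545  0.0598  0.0113]
 [ 0.5293 -0.2482  0.0637  0.0215]
 [ 0.5216 -0.2469  0.0676  0.0234]
 [ 0.5144 -0.2436  0.0715  0.0192]
 [ 0.5067 -0.2434  0.0754  0.0232]
 [ 0.4996 -0.2402  0.0793  0.0191]
 [ 0.4921 -0.2394  0.0832  0.02  ]
 [ 0.4856 -0.2338  0.0871  0.0129]
 [ 0.4783 -0.2327  0.091   0.0049]]
yaw -15.733131285873077
end [[ 0.47468107 -0.2349694   0.09      ]]
[ 229    0   80   87 5588]
10 236 308
20 230 308
30 229 307
40 229 307
50 229 306
60 229 306
70 229 305
235 74 [[ 0.57550157 -0.22130327  0.042     ]]
245 74 [[ 0.57370938 -0.23163161  0.042     ]]
255 74 [[ 0.57191719 -0.24195991  0.042     ]]
285 76 [[ 0.56459362 -0.27261621  0.042     ]]
295 76 [[ 0.56279882 -0.28295954  0.042     ]]
302 76 [[ 0.56154247 -0.29019986  0.042     ]]
tray rim [[ 0.44561413  0.04273605  0.04      ]
 [ 0.46260073 -0.06828263  0.04      ]]
```

```bash
cat >> h.py <<'E'
TILT=15
def hold(o,yaw,up,dz=0):
    """TCP pose that puts the held scoop's origin at o, heading yaw, mouth up by `up` deg (held flipped)"""
    S=Ro.from_euler('ZY',[yaw,-up],degrees=True)
    g=np.array(o)+S.apply([-.107,0,.059])
    T=tool(yaw+180,-(TILT+up)); return g+T.apply([0,0,.0187])+[0,0,dz],T
E
for i in 1 2 3 4 5; do python3 -m crank '[{"offset":[0,0,0],"delta_rot":[0,0,-1]},{"offset":[0,0,0],"delta_rot":[0,0,-1]},{"offset":[0,0,0],"delta_rot":[0,0,-1]},{"offset":[0,0,0],"delta_rot":[0,0,-1]}]' | tail -6 | head -2; done
python3 - <<'E'
from h import *
from workcell import r
print(r.sense()["q"],r.sense()["time"])
o=[.620,-.265,.004]
print(hold(o,-11.5,0)[0])
rows([hold(o,-11.5,0,.10),hold(o,-11.5,0,.0)])
E
```

```text
time: 1.75
eef_pos: [0.4687, -0.2518, 0.3001]
time: 2.15
eef_pos: [0.4686, -0.2519, 0.3001]
time: 2.55
eef_pos: [0.4686, -0.2519, 0.3001]
time: 2.95
eef_pos: [0.4686, -0.2519, 0.3001]
time: 3.35
eef_pos: [0.4686, -0.2519, 0.3002]
[-6.12204153e-01  2.81019945e-01  1.21586004e-01  1.41135088e+00
 -4.83089363e-04  8.49767787e-02] 3.35
[ 0.51989081 -0.24463256  0.04493719]
{"offset": [-0.043, 0.048, 0.194], "delta_rot": [-0.125, -0.49, -0.943]}
{"offset": [-0.043, 0.048, 0.319], "delta_rot": [-0.125, -0.49, -0.943]}
```

```bash
python3 -m crank '[{"offset":[-0.043,0.048,0.194],"delta_rot":[-0.125,-0.49,-0.943]},{"offset":[-0.043,0.048,0.194],"delta_rot":[-0.125,-0.49,-0.943]},{"offset":[-0.043,0.048,0.194],"delta_rot":[-0.125,-0.49,-0.943]},{"offset":[-0.043,0.048,0.194],"delta_rot":[-0.125,-0.49,-0.943]},{"offset":[-0.043,0.048,0.194],"delta_rot":[-0.125,-0.49,-0.943]},{"offset":[-0.043,0.048,0.194],"delta_rot":[-0.125,-0.49,-0.943]}]'
python3 - <<'E'
from workcell import r
from h import *
c=r.capture("wrist"); np.savez("pics/w2.npz",**c)
o=np.array([.620,-.265,.004]);S=Ro.from_euler('Z',-11.5,degrees=True)
P=[o+S.apply(p) for p in ([-.146,0,.088],[-.107,0,.068],[-.07,0,.05],[-.0525,.04,.038],[-.0525,-.04,.038])]
im=c["color"][:,:,::-1].copy()
for p in proj(c,P): cv2.circle(im,tuple(int(a) for a in p),4,(255,0,255),1); print(p)
cv2.imwrite("pics/w2.png",im)
rows([hold(o,-11.5,0,.0)])
E
```

```text
time: 3.95
eef_pos: [0.5201, -0.2444, 0.1457]
orientation: [0.102, 0.986, -0.013, 0.13]
wrist_force: [0.3, -0.1, 0.6]
opening: 0.0852
finger_force: 0.0
[278.00428673 133.62925114]
[278.44482987 184.45988959]
[278.74184119 219.49697133]
[331.90709592 230.01961567]
[225.83217149 230.44094113]
{"offset": [0.035, 0.0, 0.123], "delta_rot": [-0.004, 0.005, -0.008]}
```

View pics/w2.png

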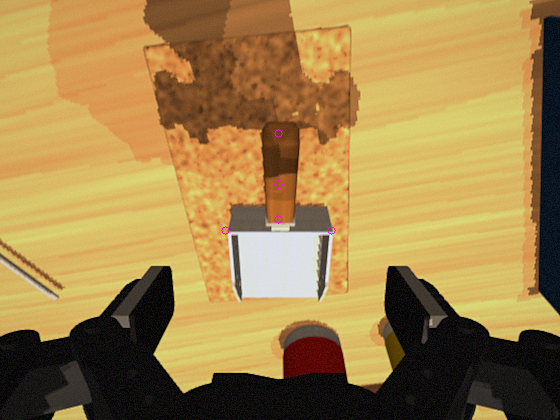

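The picture shows the handle lined up with the predicted points to within 2 px. I'll descend and grip.

```bash
python3 -m crank '[{"offset":[0.018,0,0.06],"delta_rot":[0,0,0]},{"offset":[0.035,0,0.123],"delta_rot":[0,0,0]},{"offset":[0.035,0,0.123],"delta_rot":[0,0,0]},{"offset":[0.035,0,0.123],"delta_rot":[0,0,0]}]'
python3 -m crank '[{"offset":[0,0,0],"delta_rot":[0,0,0]},{"offset":[0,0,0],"delta_rot":[0,0,0]},{"offset":[0,0,0],"delta_rot":[0,0,0]},{"offset":[0,0,0],"delta_rot":[0,0,0]},{"offset":[0,0,0],"delta_rot":[0,0,0]},{"offset":[0,0,0],"delta_rot":[0,0,0]},{"offset":[0,0,0],"delta_rot":[0,0,0]},{"offset":[0,0,0],"delta_rot":[0,0,0]},{"offset":[0,0,0],"delta_rot":[0,0,0]},{"offset":[0,0,0],"delta_rot":[0,0,0]}]' -1 100
python3 - <<'E'
from h import *
c=dict(np.load("pics/w2.npz")); 
o=[.620,-.265,.004]
rows([hold(o,-11.5,0,.0),hold(o,-11.5,0,.05),hold(o,-11.5,0,.20)])
E
```

```text
time: 4.4
eef_pos: [0.52, -0.2434, 0.0436]
orientation: [0.1, 0.986, -0.013, 0.13]
wrist_force: [0.0, -0.2, 0.2]
opening: 0.0852
finger_force: 0.0
time: 5.4
eef_pos: [0.5198, -0.2431, 0.0437]
orientation: [0.1, 0.986, -0.014, 0.131]
wrist_force: [-3.2, -0.2, 6.6]
opening: 0.0188
finger_force: 97.2
{"offset": [-0.001, -0.002, -0.001], "delta_rot": [-0.002, 0.004, -0.002]}
{"offset": [-0.017, -0.002, -0.062], "delta_rot": [-0.002, 0.004, -0.002]}
{"offset": [-0.066, -0.002, -0.243], "delta_rot": [-0.002, 0.004, -0.002]}
```

```bash
python3 -m crank '[{"offset":[-0.017,0,-0.062],"delta_rot":[0,0,0]},{"offset":[-0.017,0,-0.062],"delta_rot":[0,0,0]},{"offset":[-0.066,0,-0.243],"delta_rot":[0,0,0]},{"offset":[-0.066,0,-0.243],"delta_rot":[0,0,0]},{"offset":[-0.066,0,-0.243],"delta_rot":[0,0,0]},{"offset":[-0.066,0,-0.243],"delta_rot":[0,0,0]}]'
python3 - <<'E'
from h import *
from workcell import r
def go(c,name):
    g=cv2.resize(c["color"],None,fx=4,fy=4,interpolation=cv2.INTER_CUBIC); H=cv2.cvtColor(g,cv2.COLOR_RGB2HSV).astype(int)
    m=(H[...,0]>98)&(H[...,0]<130)&(H[...,1]>90); m[:,:250*4]=0; m[:,318*4:]=0; m[:148*4]=0; m[245*4:]=0
    q=max(blobs(m),key=lambda q:q[0][4])[2]
    L=[];Rr=[]
    for y in range(172*4,226*4,4):
        xs=np.where(q[y])[0]; zz=.07 if y<186*4 else .04
        a=ray(c,[[(xs[0]+.5)/4-.5,(y+.5)/4-.5],[(xs[-1]+1)/4-.5,(y+.5)/4-.5]],zz); L.append(np.r_[a[0],y/4]);Rr.append(a[1])
    L=np.array(L);Rr=np.array(Rr); s=L[:,3]>188
    for nm,e,sel in(("L",L,s),("R",Rr,s),("Lfar",L,~s),("Rfar",Rr,~s)):
        k=np.polyfit(e[sel,0],e[sel,1],1); print(name,nm,"yaw %.2f"%np.degrees(np.arctan(k[0])),"y at .55: %.4f"%np.polyval(k,.55),"rms",np.std(e[sel,1]-np.polyval(k,e[sel,0])).round(4))
    for f in(.35,.5,.65):
        # end rows along tray axis px
        xs=np.where(q.any(0))[0]; 
    for x in range(282,302,4):
        ys=np.where(q[:,x*4])[0]; print("near",x,ray(c,[[x,(ys[-1]+1)/4-.5]],.04).round(4))
    for x in range(270,292,4):
        ys=np.where(q[:,x*4])[0]; print("far",x,ray(c,[[x,(ys[0])/4-.5]],.07).round(4))
go(dict(np.load("pics/top0.npz")),"top")
c=r.capture("wrist");np.savez("pics/w3.npz",**c);cv2.imwrite("pics/w3.png",c["color"][:,:,::-1])
E
```

```text
time: 6.0
eef_pos: [0.5238, -0.2453, 0.2525]
orientation: [0.099, 0.986, -0.016, 0.136]
wrist_force: [0.7, -1.8, -0.7]
opening: 0.019
finger_force: 98.7
top L yaw 7.91 y at .55: 0.0595 rms 0.0003
top R yaw 7.90 y at .55: -0.0454 rms 0.0005
top Lfar yaw 7.77 y at .55: 0.0538 rms 0.0007
top Rfar yaw 12.99 y at .55: -0.0495 rms 0.0016
near 282 [[0.4459 0.0246 0.04  ]]
near 286 [[0.4474 0.0105 0.04  ]]
near 290 [[ 0.4488 -0.0037  0.04  ]]
near 294 [[ 0.452  -0.0178  0.04  ]]
near 298 [[ 0.4535 -0.032   0.04  ]]
far 270 [[0.7152 0.0608 0.07  ]]
far 274 [[0.7176 0.0468 0.07  ]]
far 278 [[0.7191 0.0328 0.07  ]]
far 282 [[0.7206 0.0188 0.07  ]]
far 286 [[0.7229 0.0047 0.07  ]]
far 290 [[ 0.7253 -0.0093  0.07  ]]
```

View pics/w3.png

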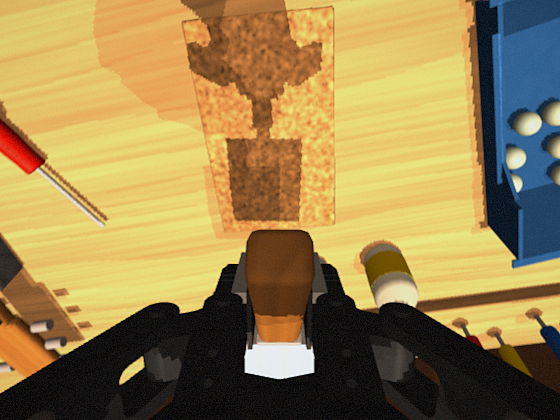

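The picture shows the scoop held squarely, with its pan clear of the mat. The tray fit gives yaw 7.9° and origin about (0.5835, 0.0117). That puts the balls at tray x = 0 to 77 mm, which matches the brief.

```bash
cat >> h.py <<'E'
TO=np.array([.5835,.0117]); TY=7.9
def lip(x,z,up,y=0,yaw=None):
    """pose with scoop lip at tray x, height z, mouth up deg"""
    S=Ro.from_euler('ZY',[TY,-up],degrees=True)
    L=np.r_[TO,0]+Ro.from_euler('Z',TY,degrees=True).apply([x,y,z])
    return hold(L-S.apply([.052,0,0]),TY,up)
E
python3 - <<'E'
from h import *
rows([lip(-.03,.22,-12),lip(-.03,.12,-25)])
E
```

```text
{"offset": [0.17, 0.257, -0.105], "delta_rot": [-0.11, 0.41, -0.64]}
{"offset": [0.171, 0.266, -0.014], "delta_rot": [-0.037, 0.839, -0.653]}
```

```bash
python3 -m crank '[{"offset":[0.06,0.08,-0.06],"delta_rot":[-0.04,0.14,-0.22]},{"offset":[0.12,0.17,-0.1],"delta_rot":[-0.08,0.28,-0.43]},{"offset":[0.17,0.257,-0.105],"delta_rot":[-0.11,0.41,-0.64]},{"offset":[0.17,0.257,-0.105],"delta_rot":[-0.11,0.41,-0.64]},{"offset":[0.17,0.257,-0.105],"delta_rot":[-0.11,0.41,-0.64]},{"offset":[0.17,0.257,-0.105],"delta_rot":[-0.11,0.41,-0.64]},{"offset":[0.171,0.266,-0.014],"delta_rot":[-0.037,0.839,-0.653]},{"offset":[0.171,0.266,-0.014],"delta_rot":[-0.037,0.839,-0.653]},{"offset":[0.171,0.266,-0.014],"delta_rot":[-0.037,0.839,-0.653]},{"offset":[0.171,0.266,-0.014],"delta_rot":[-0.037,0.839,-0.653]}]'
python3 - <<'E'
from h import *
from workcell import r
print(r.sense()["q"])
a=r.capture("side"); b=r.capture("top"); np.savez("pics/s4.npz",**a); np.savez("pics/t4.npz",**b)
im=np.hstack([cv2.resize(a["color"][120:300,180:400],None,fx=1.8,fy=1.8,interpolation=3),cv2.resize(b["color"][130:310,190:410],None,fx=1.8,fy=1.8,interpolation=3)]); cv2.imwrite("pics/c4.png",im[:,:,::-1])
rows([lip(-.025,.05,-25),lip(-.025,.006,-25)])
E
```

```text
time: 7.05
eef_pos: [0.4292, -0.0073, 0.2177]
orientation: [-0.069, 0.993, -0.003, -0.092]
wrist_force: [0.9, 0.1, -1.5]
opening: 0.0184
finger_force: 98.7
[-0.13384185  0.25353078 -0.14718474  1.34961965 -0.04266668 -0.26870016]
{"offset": [-0.024, -0.003, 0.082], "delta_rot": [0.01, -0.009, 0.001]}
{"offset": [-0.034, -0.003, 0.136], "delta_rot": [0.01, -0.009, 0.001]}
```

View pics/c4.png

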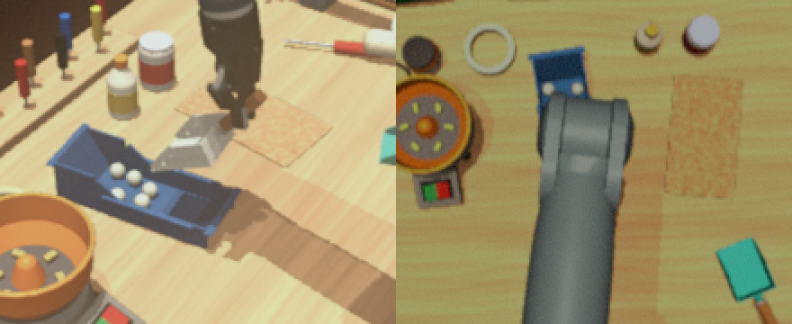

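The picture shows the scoop above the tray, mouth down, with the balls undisturbed. Next I lower the lip.

```bash
python3 -m crank '[{"offset":[-0.012,-0.002,0.04],"delta_rot":[0,0,0]},{"offset":[-0.024,-0.003,0.082],"delta_rot":[0,0,0]},{"offset":[-0.027,-0.003,0.1],"delta_rot":[0,0,0]},{"offset":[-0.031,-0.003,0.118],"delta_rot":[0,0,0]},{"offset":[-0.034,-0.003,0.13],"delta_rot":[0,0,0]},{"offset":[-0.034,-0.003,0.13],"delta_rot":[0,0,0]}]'
python3 - <<'E'
from h import *
rows([lip(-.025,.004,-25),lip(-.025,.002,-25),lip(-.025,.000,-25)])
E
```

```text
time: 7.75
eef_pos: [0.438, -0.0082, 0.1126]
orientation: [-0.069, 0.994, -0.003, -0.09]
wrist_force: [-0.3, 0.4, -0.8]
opening: 0.0187
finger_force: 98.8
{"offset": [-0.001, 0.0, 0.008], "delta_rot": [0.011, -0.01, 0.001]}
{"offset": [-0.001, 0.0, 0.01], "delta_rot": [0.011, -0.01, 0.001]}
{"offset": [-0.002, 0.0, 0.013], "delta_rot": [0.011, -0.01, 0.001]}
```

```bash
for i in 1; do python3 -m crank '[{"offset":[0,0,0.003],"delta_rot":[0,0,0]},{"offset":[0,0,0.006],"delta_rot":[0,0,0]},{"offset":[0,0,0.006],"delta_rot":[0,0,0]}]' | sed -n 2,4p; python3 -m crank '[{"offset":[0,0,0.002],"delta_rot":[0,0,0]},{"offset":[0,0,0.002],"delta_rot":[0,0,0]}]'| sed -n 2,4p;  python3 -m crank '[{"offset":[0,0,0.002],"delta_rot":[0,0,0]},{"offset":[0,0,0.002],"delta_rot":[0,0,0]}]'| sed -n 2,4p; done
```

```text
eef_pos: [0.4379, -0.0081, 0.108]
orientation: [-0.069, 0.994, -0.003, -0.09]
wrist_force: [-0.1, 0.8, -1.3]
eef_pos: [0.4375, -0.0081, 0.1064]
orientation: [-0.069, 0.994, -0.004, -0.09]
wrist_force: [-1.5, -0.1, 3.3]
eef_pos: [0.4367, -0.0082, 0.1055]
orientation: [-0.069, 0.994, -0.004, -0.09]
wrist_force: [-4.5, -0.1, 10.8]
```

```bash
python3 - <<'E'
from h import *
rows([lip(x,z,u) for x,z,u in((-.025,.0055,-25),(-.015,.0055,-21),(-.005,.0055,-16),(.005,.0055,-11),(.015,.0055,-6),(.025,.0055,-2),(.035,.0055,0),(.045,.0055,0))])
E
```

```text
{"offset": [0.0, -0.001, -0.003], "delta_rot": [0.01, -0.012, 0.002]}
{"offset": [-0.006, -0.001, 0.007], "delta_rot": [0.01, -0.145, 0.002]}
{"offset": [-0.012, -0.001, 0.021], "delta_rot": [0.01, -0.312, 0.001]}
{"offset": [-0.019, -0.001, 0.035], "delta_rot": [0.01, -0.478, 0.001]}
{"offset": [-0.027, -0.001, 0.05], "delta_rot": [0.01, -0.645, 0.001]}
{"offset": [-0.037, -0.001, 0.061], "delta_rot": [0.01, -0.778, 0.0]}
{"offset": [-0.049, -0.001, 0.066], "delta_rot": [0.01, -0.845, 0.0]}
{"offset": [-0.061, -0.001, 0.064], "delta_rot": [0.01, -0.845, 0.0]}
```

```bash
python3 -m crank '[{"offset":[0,-0.001,-0.003],"delta_rot":[0.01,-0.01,0]},{"offset":[-0.006,-0.001,0.007],"delta_rot":[0.01,-0.145,0]},{"offset":[-0.012,-0.001,0.021],"delta_rot":[0.01,-0.312,0]},{"offset":[-0.019,-0.001,0.035],"delta_rot":[0.01,-0.478,0]},{"offset":[-0.027,-0.001,0.05],"delta_rot":[0.01,-0.645,0]},{"offset":[-0.037,-0.001,0.061],"delta_rot":[0.01,-0.778,0]},{"offset":[-0.049,-0.001,0.066],"delta_rot":[0.01,-0.845,0]},{"offset":[-0.055,-0.001,0.065],"delta_rot":[0.01,-0.845,0]},{"offset":[-0.055,-0.001,0.065],"delta_rot":[0.01,-0.845,0]}]'
python3 - <<'E'
from h import *
from workcell import r
a=r.capture("side");np.savez("pics/s5.npz",**a); cv2.imwrite("pics/c5.png",cv2.resize(a["color"][140:280,180:350],None,fx=4,fy=4,interpolation=3)[:,:,::-1])
print(lip(.04,.0045,0)[0])
rows([lip(x,.0045,0) for x in (.05,.06,.07,.078,.084)])
E
```

```text
time: 9.35
eef_pos: [0.4695, -0.0038, 0.0453]
orientation: [-0.068, 0.989, 0.009, 0.13]
wrist_force: [0.2, 0.0, -2.1]
opening: 0.0189
finger_force: 98.9
[ 0.47042336 -0.00399068  0.04543719]
{"offset": [-0.012, 0.0, 0.003], "delta_rot": [0.0, 0.0, -0.001]}
{"offset": [-0.024, 0.0, 0.006], "delta_rot": [0.0, 0.0, -0.001]}
{"offset": [-0.036, 0.0, 0.01], "delta_rot": [0.0, 0.0, -0.001]}
{"offset": [-0.046, 0.0, 0.012], "delta_rot": [0.0, 0.0, -0.001]}
{"offset": [-0.053, 0.0, 0.014], "delta_rot": [0.0, 0.0, -0.001]}
```

View pics/c5.png

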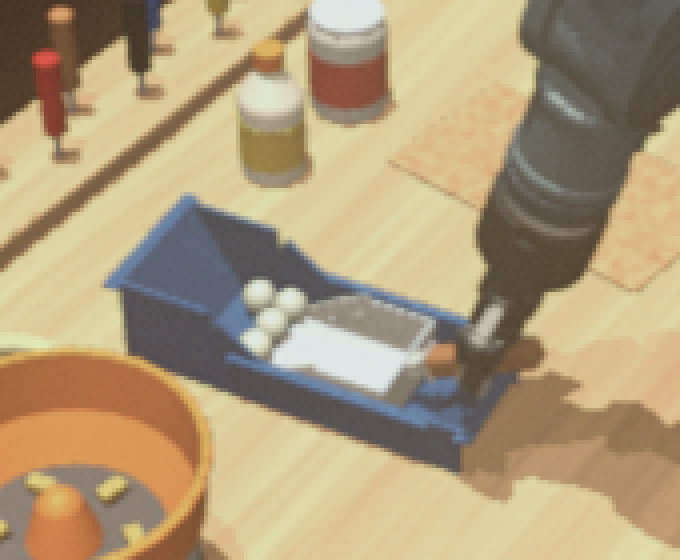

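The picture shows the pan lying flat in the tray, with the balls bunched between its lip and the far slope at crop (270,310). Now I push on.

```bash
python3 -m crank '[{"offset":[-0.008,0,0.003],"delta_rot":[0,0,0]},{"offset":[-0.016,0,0.005],"delta_rot":[0,0,0]},{"offset":[-0.024,0,0.007],"delta_rot":[0,0,0]},{"offset":[-0.03,0,0.009],"delta_rot":[0,0,0]},{"offset":[-0.036,0,0.0105],"delta_rot":[0,0,0]}]'
python3 -m crank '[{"offset":[-0.006,0,0.0017],"delta_rot":[0,0,0]},{"offset":[-0.012,0,0.0034],"delta_rot":[0,0,0]},{"offset":[-0.017,0,0.0048],"delta_rot":[0,0,0]},{"offset":[-0.017,0,0.0048],"delta_rot":[0,0,0]}]'
python3 - <<'E'
from h import *
from workcell import r
a=r.capture("side");np.savez("pics/s6.npz",**a); cv2.imwrite("pics/c6.png",cv2.resize(a["color"][140:280,180:350],None,fx=4,fy=4,interpolation=3)[:,:,::-1])
print(lip(.084,.0045,0)[0])
E
```

```text
time: 9.9
eef_pos: [0.5007, 0.0004, 0.0443]
orientation: [-0.068, 0.989, 0.009, 0.13]
wrist_force: [-2.4, -0.2, 0.0]
opening: 0.0191
finger_force: 98.8
time: 10.3
eef_pos: [0.5154, 0.0022, 0.0447]
orientation: [-0.068, 0.989, 0.009, 0.131]
wrist_force: [-0.2, -0.0, -3.2]
opening: 0.0186
finger_force: 98.7
[0.51400577 0.00205688 0.04543719]
```

View pics/c6.png

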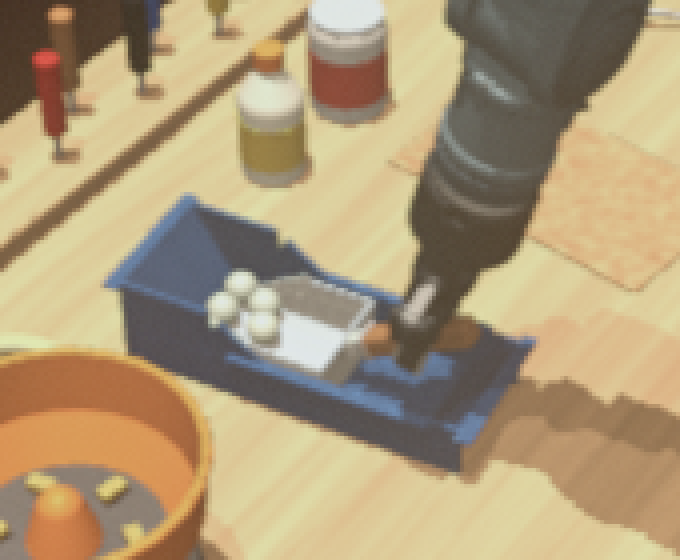

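Five of the balls are visible, sitting on or at the front of the pan at crop (215–265, 285–325). I'll creep forward until I feel the slope.

```bash
for i in 1 2 3; do python3 -m crank '[{"offset":[-0.0035,0,0.001],"delta_rot":[0,0,0]},{"offset":[-0.0035,0,0.001],"delta_rot":[0,0,0]}]' | sed -n 2,4p; done
```

```text
eef_pos: [0.5177, 0.0026, 0.0446]
orientation: [-0.068, 0.989, 0.009, 0.131]
wrist_force: [1.6, 0.6, -2.8]
eef_pos: [0.5201, 0.003, 0.0444]
orientation: [-0.068, 0.989, 0.009, 0.13]
wrist_force: [-2.1, 0.2, -1.1]
eef_pos: [0.5205, 0.0033, 0.0439]
orientation: [-0.068, 0.989, 0.009, 0.128]
wrist_force: [-12.2, -1.3, 10.7]
```

```bash
python3 - <<'E'
from h import *
w=[]
for u,b in((0,.0055),(3,.0055),(6,.006),(9,.007),(12,.009),(15,.012),(18,.018),(21,.026),(24,.035),(25,.06),(25,.09),(25,.13)):
    z=b+.105*np.sin(np.radians(u)); x=.090+(min(z,.07)-.004)*.577-.0045
    if b>.05: x=.115
    w.append(lip(x,z+.0005,u))
rows(w)
E
```

```text
{"offset": [0.004, 0.0, -0.005], "delta_rot": [0.0, -0.008, -0.002]}
{"offset": [0.003, 0.0, -0.001], "delta_rot": [0.0, -0.108, -0.002]}
{"offset": [0.002, 0.0, 0.002], "delta_rot": [0.0, -0.208, -0.002]}
{"offset": [-0.001, 0.0, 0.005], "delta_rot": [0.0, -0.308, -0.002]}
{"offset": [-0.005, 0.0, 0.007], "delta_rot": [0.0, -0.408, -0.002]}
{"offset": [-0.01, 0.0, 0.009], "delta_rot": [0.0, -0.508, -0.002]}
{"offset": [-0.02, 0.0, 0.007], "delta_rot": [0.0, -0.608, -0.002]}
{"offset": [-0.031, 0.0, 0.004], "delta_rot": [0.0, -0.708, -0.002]}
{"offset": [-0.039, 0.0, -0.001], "delta_rot": [0.0, -0.808, -0.002]}
{"offset": [-0.037, 0.0, -0.033], "delta_rot": [0.0, -0.842, -0.002]}
{"offset": [-0.046, 0.0, -0.069], "delta_rot": [0.0, -0.842, -0.002]}
{"offset": [-0.059, 0.0, -0.118], "delta_rot": [0.0, -0.842, -0.002]}
```

```bash
python3 -m crank '[{"offset":[0.004,0,-0.005],"delta_rot":[0,-0.01,0]},{"offset":[0.003,0,-0.001],"delta_rot":[0,-0.108,0]},{"offset":[0.002,0,0.002],"delta_rot":[0,-0.208,0]},{"offset":[-0.001,0,0.005],"delta_rot":[0,-0.308,0]},{"offset":[-0.005,0,0.007],"delta_rot":[0,-0.408,0]},{"offset":[-0.01,0,0.009],"delta_rot":[0,-0.508,0]},{"offset":[-0.02,0,0.007],"delta_rot":[0,-0.608,0]},{"offset":[-0.031,0,0.004],"delta_rot":[0,-0.708,0]},{"offset":[-0.039,0,-0.001],"delta_rot":[0,-0.808,0]},{"offset":[-0.039,0,-0.001],"delta_rot":[0,-0.808,0]},{"offset":[-0.039,0,-0.001],"delta_rot":[0,-0.808,0]}]'
python3 - <<'E'
from h import *
from workcell import r
a=r.capture("side");np.savez("pics/s7.npz",**a); cv2.imwrite("pics/c7.png",cv2.resize(a["color"][140:280,180:350],None,fx=4,fy=4,interpolation=3)[:,:,::-1])
rows([lip(.113,.075,24),lip(.10,.10,25),lip(.09,.15,25),lip(.06,.2,25)])
E
```

```text
time: 12.05
eef_pos: [0.5541, 0.0048, 0.0486]
orientation: [-0.063, 0.951, 0.026, 0.302]
wrist_force: [-94.0, -5.9, 1.1]
opening: 0.0189
finger_force: 106.7
{"offset": [0.014, 0.003, -0.012], "delta_rot": [0.016, -0.125, -0.018]}
{"offset": [0.011, 0.004, -0.043], "delta_rot": [0.016, -0.159, -0.018]}
{"offset": [-0.015, 0.004, -0.102], "delta_rot": [0.016, -0.159, -0.018]}
{"offset": [-0.021, 0.005, -0.174], "delta_rot": [0.016, -0.159, -0.018]}
```

View pics/c7.png

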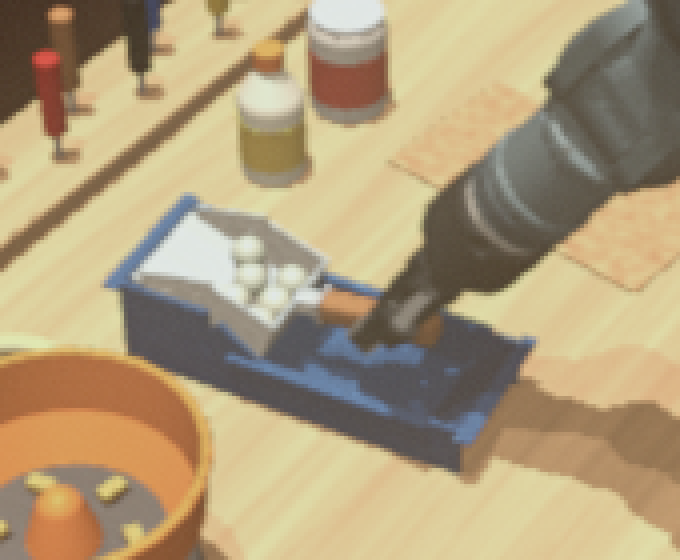

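All the balls visible are in the back of the scoop, at crop (240–295, 245–300). However, the lip is pressing on the slope with 94 N, so I back off straight away.

```bash
python3 - <<'E'
from h import *
from workcell import r
s=r.sense();p=s["eef_pos"];Q=Ro.from_quat(s["orientation"])
rows([(p+[-.006,-.001,.002],Q),(p+[-.014,-.002,.005],Q)]); print(Q.as_matrix().round(3))
E
```

```text
{"offset": [0.005, 0.0, -0.006], "delta_rot": [0.0, 0.0, 0.0]}
{"offset": [0.011, 0.0, -0.015], "delta_rot": [0.0, 0.0, 0.0]}
[[-0.81  -0.135  0.57 ]
 [-0.103  0.991  0.088]
 [-0.577  0.012 -0.817]]
```

```bash
python3 -m crank '[{"offset":[0.005,0,-0.006],"delta_rot":[0,0,0]},{"offset":[0.011,0,-0.015],"delta_rot":[0,0,0]},{"offset":[0.011,0,-0.015],"delta_rot":[0,0,0]}]'
python3 - <<'E'
from h import *
from workcell import r
s=r.sense();p=s["eef_pos"];Q=Ro.from_quat(s["orientation"])
rows([(p+[-.01,-.001,.02],Q),(p+[-.02,-.002,.06],Q),(p+[-.04,0,.15],Q)]); print(Q.as_euler('ZYX',degrees=True))
E
```

```text
time: 12.4
eef_pos: [0.5622, 0.0018, 0.0708]
orientation: [-0.066, 0.944, 0.026, 0.321]
wrist_force: [-1.1, -0.9, -2.5]
opening: 0.0188
finger_force: 99.1
{"offset": [-0.005, 0.001, -0.027], "delta_rot": [0.0, 0.0, 0.0]}
{"offset": [-0.026, 0.002, -0.075], "delta_rot": [0.0, 0.0, 0.0]}
{"offset": [-0.075, 0.008, -0.179], "delta_rot": [0.0, 0.0, 0.0]}
[-172.10952338   37.55552501  179.53210823]
```

```bash
python3 -m crank '[{"offset":[-0.005,0.001,-0.027],"delta_rot":[0,0,0]},{"offset":[-0.026,0.002,-0.075],"delta_rot":[0,0,0]},{"offset":[-0.04,0.004,-0.11],"delta_rot":[0,0,0]},{"offset":[-0.06,0.006,-0.14],"delta_rot":[0,0,0]},{"offset":[-0.07,0.008,-0.165],"delta_rot":[0,0,0]},{"offset":[-0.075,0.008,-0.179],"delta_rot":[0,0,0]},{"offset":[-0.075,0.008,-0.179],"delta_rot":[0,0,0]}]'
python3 - <<'E'
from h import *
from workcell import r
a=r.capture("side");b=r.capture("wrist");np.savez("pics/s8.npz",**a);np.savez("pics/w8.npz",**b)
im=np.hstack([cv2.resize(a["color"][70:250,150:350],None,fx=2.3,fy=2.3,interpolation=3),cv2.resize(b["color"],(414,310))[:, :330] if 0 else cv2.resize(b["color"],(340,414))]); cv2.imwrite("pics/c8.png",im[:,:,::-1]); print(im.shape)
print(r.sense()["q"])
E
```

```text
time: 13.1
eef_pos: [0.523, 0.0016, 0.223]
orientation: [-0.067, 0.944, 0.025, 0.323]
wrist_force: [0.5, -0.6, -3.4]
opening: 0.0189
finger_force: 99.2
(414, 800, 3)
[-0.26927365 -0.20711251 -0.83771387  0.32943648  0.2513504  -0.33020648]
```

View pics/c8.png

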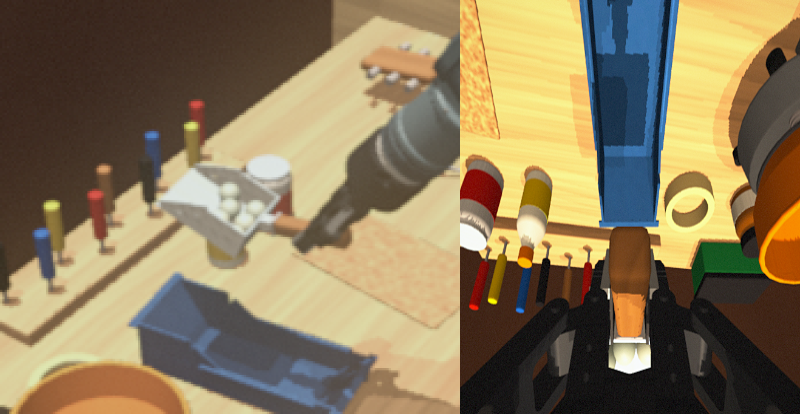

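The tray is now empty and the balls are lying in the back of the scoop, which is held level sideways. From here I rely on numbers only. First I check for slip in the hand by comparing the handle's image with the one before scooping.

```bash
cat >> h.py <<'E'
BC=np.array([.5755,.278]); 
def pour(d,z,u,yaw=26,du=0):
    """lip at distance d (along scoop heading) from bowl axis, height z"""
    S=Ro.from_euler('ZY',[yaw,-u],degrees=True)
    L=np.r_[BC,z]+Ro.from_euler('Z',yaw,degrees=True).apply([d,0,0])
    return hold(L-S.apply([.052,0,0]),yaw,u)
E
python3 - <<'E'
from h import *
for n in("w3","w8"):
    c=dict(np.load(f"pics/{n}.npz")); H=hsv(c).astype(int); h,s,v=H[...,0],H[...,1],H[...,2]
    m=(h<16)&(s>120)&(v>30); m[:,:235]=0;m[:,325:]=0;m[:215]=0;m[360:]=0
    q=max(blobs(m),key=lambda q:q[0][4]); print(n,"handle",q[0],q[1].round(1))
    w=(s<50)&(v>150); w[:320]=0; w[:,:220]=0;w[:,340:]=0
    for b in blobs(w,100): print("  pan",b[0],b[1].round(1))
    print([ (y,np.where(m[y])[0][[0,-1]].tolist()) for y in (240,260,280,300,320) if m[y].any()])
rows([pour(-.035,.24,22)])
rows([pour(-.035,z,u) for z,u in((.24,22),(.215,16),(.20,10),(.185,4),(.175,0),(.168,-5),(.166,-10))],start=pour(-.035,.24,22))
rows([pour(-.035,.166,u) for u in(-10,-14,-18,-22,-26,-30,-34,-38)],start=pour(-.035,.166,-10))
E
```

```text
w3 handle [ 235  215   80  127 7058] [277.5 275.7]
  pan [ 244  342   70   37 2132] [278.9 360. ]
[(240, [248, 311]), (260, [245, 324]), (280, [246, 312]), (300, [251, 307]), (320, [255, 303])]
w8 handle [ 235  230   90  112 6766] [279.  279.2]
  pan [252 342  55   6 278] [279.  344.8]
  pan [254 353  60  26 983] [283.6 367.5]
[(240, [235, 324]), (260, [239, 313]), (280, [246, 312]), (300, [251, 307]), (320, [255, 303])]
{"offset": [0.091, 0.258, -0.068], "delta_rot": [-0.349, 0.018, -0.481]}
{"offset": [0.0, 0.0, 0.0], "delta_rot": [0.0, 0.0, 0.0]}
{"offset": [0.007, 0.0, 0.007], "delta_rot": [0.0, 0.2, 0.0]}
{"offset": [0.006, 0.0, 0.006], "delta_rot": [0.0, 0.4, 0.0]}
{"offset": [0.002, 0.0, 0.006], "delta_rot": [0.0, 0.6, 0.0]}
{"offset": [-0.001, 0.0, 0.007], "delta_rot": [0.0, 0.733, 0.0]}
{"offset": [-0.01, 0.0, 0.004], "delta_rot": [0.0, 0.9, 0.0]}
{"offset": [-0.023, 0.0, -0.003], "delta_rot": [0.0, 1.067, 0.0]}
{"offset": [0.0, 0.0, 0.0], "delta_rot": [0.0, 0.0, 0.0]}
{"offset": [-0.007, 0.0, -0.012], "delta_rot": [0.0, 0.133, 0.0]}
{"offset": [-0.016, 0.0, -0.023], "delta_rot": [0.0, 0.267, 0.0]}
{"offset": [-0.024, 0.0, -0.034], "delta_rot": [0.0, 0.4, 0.0]}
{"offset": [-0.034, 0.0, -0.044], "delta_rot": [0.0, 0.533, 0.0]}
{"offset": [-0.044, 0.0, -0.053], "delta_rot": [0.0, 0.667, 0.0]}
{"offset": [-0.055, 0.0, -0.062], "delta_rot": [0.0, 0.8, 0.0]}
{"offset": [-0.067, 0.0, -0.07], "delta_rot": [0.0, 0.933, 0.0]}
```

The handle's image is unchanged (same widths at the same rows), so nothing slipped. I carry the scoop over the bowl.

```bash
python3 -m crank '[{"offset":[0.006,0.015,-0.01],"delta_rot":[-0.03,0,-0.04]},{"offset":[0.015,0.045,-0.02],"delta_rot":[-0.07,0,-0.1]},{"offset":[0.027,0.077,-0.03],"delta_rot":[-0.12,0.005,-0.16]},{"offset":[0.04,0.11,-0.04],"delta_rot":[-0.17,0.01,-0.22]},{"offset":[0.05,0.145,-0.045],"delta_rot":[-0.21,0.01,-0.28]},{"offset":[0.062,0.18,-0.055],"delta_rot":[-0.25,0.015,-0.34]},{"offset":[0.075,0.21,-0.06],"delta_rot":[-0.29,0.015,-0.4]},{"offset":[0.084,0.237,-0.065],"delta_rot":[-0.32,0.018,-0.44]},{"offset":[0.091,0.258,-0.068],"delta_rot":[-0.349,0.018,-0.481]},{"offset":[0.091,0.258,-0.068],"delta_rot":[-0.349,0.018,-0.481]},{"offset":[0.091,0.258,-0.068],"delta_rot":[-0.349,0.018,-0.481]}]'
python3 - <<'E'
from h import *
from workcell import r
s=r.sense(); print(s["q"])
print(pour(-.035,.24,22)[0],(pour(-.035,.24,22)[1].inv()*Ro.from_quat(s["orientation"])).as_rotvec(degrees=True))
c=r.capture("side"); np.savez("pics/s9.npz",**c)
# where lip should show and where white pan is
S=Ro.from_euler('ZY',[26,-22],degrees=True); L=np.r_[BC,.24]+Ro.from_euler('Z',26,degrees=True).apply([-.035,0,0])
print("lip corners",proj(c,[L+S.apply([0,.04,0]),L+S.apply([0,-.04,0])]).round(1).tolist())
H=hsv(c).astype(int); w=(H[...,1]<60)&(H[...,2]>150); w[:,:120]=0; w[:,300:]=0
for b in blobs(w,60): print(b[0],b[1].round())
E
```

```text
time: 14.3
eef_pos: [0.4013, 0.1934, 0.2194]
orientation: [-0.214, 0.924, 0.072, 0.308]
wrist_force: [-0.8, -0.4, -2.8]
opening: 0.0193
finger_force: 99.1
[ 0.19715414 -0.40306498 -0.95172105  0.39467067  0.15424178 -0.2079247 ]
[0.40179    0.19327597 0.22020692] [-0.07736304  0.12109837 -0.05584773]
lip corners [[200.3, 238.2], [209.6, 213.1]]
[257 137  20  18 267] [266. 145.]
[239 158  17  14 189] [247. 165.]
[206 188  43  23  67] [223. 197.]
[ 201  210   64   46 1397] [231. 229.]
[163 224  30  13  72] [176. 228.]
[135 273  21  10  93] [145. 279.]
[219 297  36  27 248] [237. 312.]
```

```bash
python3 -m crank '[{"offset":[0.004,0,0.004],"delta_rot":[0,0.1,0]},{"offset":[0.007,0,0.007],"delta_rot":[0,0.2,0]},{"offset":[0.007,0,0.007],"delta_rot":[0,0.3,0]},{"offset":[0.006,0,0.006],"delta_rot":[0,0.4,0]},{"offset":[0.004,0,0.006],"delta_rot":[0,0.5,0]},{"offset":[0.002,0,0.006],"delta_rot":[0,0.6,0]},{"offset":[-0.001,0,0.007],"delta_rot":[0,0.733,0]},{"offset":[-0.006,0,0.0055],"delta_rot":[0,0.82,0]},{"offset":[-0.01,0,0.004],"delta_rot":[0,0.9,0]},{"offset":[-0.01,0,0.004],"delta_rot":[0,0.9,0]}]'
python3 - <<'E'
from h import *
from workcell import r
s=r.sense(); print(s["q"],(pour(-.035,.168,-5)[0]-s["eef_pos"]).round(4))
rows([pour(-.035,z,u) for z,u in((.168,-8),(.168,-12),(.168,-16),(.168,-20),(.168,-24),(.168,-28),(.168,-32),(.168,-34))])
E
```

```text
time: 15.35
eef_pos: [0.4125, 0.1969, 0.2234]
orientation: [-0.224, 0.971, 0.02, 0.086]
wrist_force: [0.1, 0.3, -2.7]
opening: 0.0187
finger_force: 99.1
[ 0.28649096 -0.01099374 -0.43690126  0.9714754   0.0291137  -0.16368277] [-0.0033 -0.     -0.0012]
{"offset": [-0.002, 0.002, -0.008], "delta_rot": [0.0, 0.102, -0.002]}
{"offset": [-0.009, 0.002, -0.02], "delta_rot": [0.0, 0.236, -0.002]}
{"offset": [-0.018, 0.002, -0.03], "delta_rot": [0.0, 0.369, -0.002]}
{"offset": [-0.028, 0.002, -0.041], "delta_rot": [0.0, 0.502, -0.002]}
{"offset": [-0.038, 0.002, -0.05], "delta_rot": [0.0, 0.636, -0.002]}
{"offset": [-0.049, 0.002, -0.059], "delta_rot": [0.0, 0.769, -0.002]}
{"offset": [-0.06, 0.002, -0.067], "delta_rot": [0.0, 0.902, -0.002]}
{"offset": [-0.066, 0.002, -0.071], "delta_rot": [0.0, 0.969, -0.002]}
```

```bash
python3 -m crank '[{"offset":[-0.002,0,-0.008],"delta_rot":[0,0.1,0]},{"offset":[-0.009,0,-0.02],"delta_rot":[0,0.236,0]},{"offset":[-0.018,0,-0.03],"delta_rot":[0,0.369,0]},{"offset":[-0.028,0,-0.041],"delta_rot":[0,0.502,0]},{"offset":[-0.038,0,-0.05],"delta_rot":[0,0.636,0]},{"offset":[-0.049,0,-0.059],"delta_rot":[0,0.769,0]},{"offset":[-0.06,0,-0.067],"delta_rot":[0,0.902,0]},{"offset":[-0.066,0,-0.071],"delta_rot":[0,0.969,0]},{"offset":[-0.066,0,-0.071],"delta_rot":[0,0.969,0]},{"offset":[-0.066,0,-0.071],"delta_rot":[0,0.969,0]},{"offset":[-0.066,0,-0.071],"delta_rot":[0,0.969,0]}]'
python3 - <<'E'
from h import *
from workcell import r
print(r.sense()["q"])
for n in("side","top"):
    c=r.capture(n); np.savez(f"pics/{n}10.npz",**c); H=hsv(c).astype(int)
    w=(H[...,1]<75)&(H[...,2]>120)&(H[...,0]>12)&(H[...,0]<60)
    P=proj(c,[np.r_[BC,.15]])[0]; print(n,"bowl",P.round())
    for b in blobs(w,12):
        if abs(b[1]-P).max()<90 and b[0][4]<400: print("  ",b[0],b[1].round(), ray(c,[b[1]],.095).round(3)[0,:2])
rows([pour(-.035,.168,-34),pour(-.035,.168,-42)])
E
```

```text
time: 16.45
eef_pos: [0.4477, 0.2151, 0.2881]
orientation: [-0.222, 0.961, -0.037, -0.161]
wrist_force: [-0.5, 0.6, -1.2]
opening: 0.0191
finger_force: 99.2
[ 0.34255755  0.52441125  0.39327031  1.76887075 -0.03579391 -0.10502713]
side bowl [194. 253.]
   [197 164  13  10  55] [203. 169.] [ 0.818 -0.031]
   [174 175  21  16 108] [185. 183.] [0.819 0.047]
   [165 182  33  29  98] [182. 194.] [0.789 0.09 ]
   [228 187   5  12  50] [230. 193.] [0.685 0.01 ]
   [145 190  29  23 192] [161. 201.] [0.817 0.144]
   [251 206   6  11  13] [254. 211.] [0.587 0.035]
   [187 249   9  10  67] [191. 253.] [0.62  0.246]
   [167 259  22  23 305] [178. 269.] [0.611 0.303]
   [113 281  12  10  25] [119. 286.] [0.687 0.416]
   [279 281   7   7  23] [282. 284.] [0.383 0.203]
   [153 295  10  10  20] [158. 300.] [0.587 0.395]
   [198 299   6   3  12] [201. 300.] [0.506 0.342]
   [153 319  24  21  50] [164. 329.] [0.518 0.444]
   [195 325  22  20 132] [205. 333.] [0.441 0.404]
top bowl [204. 199.]
   [228 143  28  28 303] [241. 156.] [0.724 0.158]
   [163 158  17  28 164] [171. 171.] [0.678 0.401]
   [137 162  26  13  93] [150. 168.] [0.69  0.473]
   [129 173  10  13  57] [133. 180.] [0.651 0.529]
   [194 182  15  11  80] [201. 186.] [0.624 0.298]
   [213 185   7   6  30] [216. 187.] [0.619 0.247]
   [131 187  11  18  56] [136. 194.] [0.603 0.521]
   [217 191   7   7  35] [220. 194.] [0.595 0.232]
   [160 195   5   7  12] [162. 198.] [0.587 0.431]
   [164 203  34  87 391] [180. 245.] [0.426 0.371]
   [210 205  10  11  62] [216. 210.] [0.541 0.249]
{"offset": [-0.003, 0.001, -0.001], "delta_rot": [0.0, 0.0, 0.0]}
{"offset": [-0.019, 0.001, -0.024], "delta_rot": [0.0, 0.267, 0.0]}
```

The wrist load dropped by about 1.3 N, roughly the weight of six balls. The bowl shows ball blobs adding up to about six. I tip a little further, then lift away.

```bash
python3 -m crank '[{"offset":[-0.01,0,-0.012],"delta_rot":[0,0.13,0]},{"offset":[-0.019,0,-0.024],"delta_rot":[0,0.267,0]},{"offset":[-0.019,0,-0.024],"delta_rot":[0,0.267,0]},{"offset":[-0.019,0,-0.024],"delta_rot":[0,0.267,0]}]'
python3 - <<'E'
from h import *
a=pour(-.06,.27,-20); b=pour(-.16,.26,0)
rows([pour(-.035,.2,-42),a]); rows([b],start=a); 
o=[.620,-.265,.004]
m1=hold([.56,.0,.24],5,0); rows([m1],start=b); m2=hold(o,-11.5,0,.15); rows([m2],start=m1); print(m1[0],m2[0])
E
```

```text
time: 16.95
eef_pos: [0.4669, 0.2246, 0.2999]
orientation: [-0.219, 0.947, -0.053, -0.228]
wrist_force: [-0.4, -1.1, -1.8]
opening: 0.0185
finger_force: 99.2
{"offset": [0.02, 0.0, -0.037], "delta_rot": [0.0, -0.002, 0.001]}
{"offset": [0.113, 0.0, -0.029], "delta_rot": [0.0, -0.735, 0.001]}
{"offset": [0.147, 0.0, 0.088], "delta_rot": [0.0, -0.667, 0.0]}
{"offset": [-0.094, -0.258, 0.051], "delta_rot": [0.181, 0.0, 0.676]}
{"offset": [-0.022, -0.3, 0.117], "delta_rot": [0.142, 0.0, 0.531]}
[ 0.45822867 -0.00890384  0.28093719] [ 0.51989081 -0.24463256  0.19493719]
```

```bash
python3 -m crank '[{"offset":[0.02,0,-0.037],"delta_rot":[0,0,0]},{"offset":[0.06,0,-0.034],"delta_rot":[0,-0.3,0]},{"offset":[0.113,0,-0.029],"delta_rot":[0,-0.735,0]},{"offset":[0.113,0,-0.029],"delta_rot":[0,-0.735,0]},{"offset":[0.113,0,-0.029],"delta_rot":[0,-0.735,0]},{"offset":[0.113,0,-0.029],"delta_rot":[0,-0.735,0]}]' | head -2
python3 -m crank '[{"offset":[0.07,0,0.044],"delta_rot":[0,-0.33,0]},{"offset":[0.147,0,0.088],"delta_rot":[0,-0.667,0]},{"offset":[0.147,0,0.088],"delta_rot":[0,-0.667,0]},{"offset":[0.147,0,0.088],"delta_rot":[0,-0.667,0]}]'
python3 - <<'E'
from h import *
from workcell import r
print(r.sense()["q"])
for n in("top","side"):
    c=r.capture(n); np.savez(f"pics/{n}11.npz",**c); H=hsv(c).astype(int)
    w=(H[...,1]<75)&(H[...,2]>120)&(H[...,0]>12)&(H[...,0]<60)
    P=proj(c,[np.r_[BC,.12]])[0]; print(n)
    for b in blobs(w,8):
        X=ray(c,[b[1]],.092)[0,:2]
        if np.linalg.norm(X-BC)<.09: print("  ",b[0],b[1].round(), (X-BC).round(3))
    if n=="top":
        w=(H[...,1]<75)&(H[...,2]>120)
        for b in blobs(w,12):
            if b[0][4]<120 and 225<b[1][0]<400 and 100<b[1][1]<300: print("elsewhere",b[0],b[1].round())
rows([hold([.56,.0,.24],5,0)])
E
```

```text
time: 17.55
eef_pos: [0.3994, 0.1924, 0.3657]
time: 17.95
eef_pos: [0.2855, 0.1379, 0.2978]
orientation: [-0.223, 0.967, 0.029, 0.123]
wrist_force: [-1.0, -0.0, -1.1]
opening: 0.0187
finger_force: 99.1
[ 0.1781617  -0.3985413  -0.55020547  1.17457262  0.07027403 -0.26675534]
top
   [192 182  11  12  61] [197. 188.] [0.043 0.035]
   [204 183   5   6  25] [206. 185.] [0.052 0.004]
   [214 185   6   6  28] [216. 187.] [ 0.045 -0.032]
   [218 191   6   7  30] [220. 194.] [ 0.02  -0.046]
   [190 204   6   7  31] [193. 206.] [-0.02  0.05]
elsewhere [324 143  13  13  73] [329. 150.]
elsewhere [368 261  21   8  21] [378. 264.]
side
   [187 249   9  10  67] [191. 253.] [ 0.047 -0.034]
   [197 252  24  27 236] [208. 264.] [-0.011 -0.029]
   [167 259  22  23 290] [178. 269.] [0.038 0.023]
{"offset": [-0.102, -0.259, 0.051], "delta_rot": [0.181, -0.013, 0.674]}
```

The bowl shows six balls (blob areas 61, 25, 28, 30 and 31, with about 30 per ball). There is none elsewhere, so the scoop should be empty. I take it back to the mat.

```bash
python3 -m crank '[{"offset":[-0.034,-0.086,0.017],"delta_rot":[0.06,0,0.22]},{"offset":[-0.068,-0.172,0.034],"delta_rot":[0.12,0,0.45]},{"offset":[-0.102,-0.259,0.051],"delta_rot":[0.181,-0.013,0.674]},{"offset":[-0.102,-0.259,0.051],"delta_rot":[0.181,-0.013,0.674]},{"offset":[-0.102,-0.259,0.051],"delta_rot":[0.181,-0.013,0.674]}]' | head -2
python3 -m crank '[{"offset":[-0.011,-0.1,0.02],"delta_rot":[0.06,0,0.2]},{"offset":[-0.022,-0.2,0.05],"delta_rot":[0.1,0,0.38]},{"offset":[-0.022,-0.3,0.117],"delta_rot":[0.142,0,0.531]},{"offset":[-0.022,-0.3,0.117],"delta_rot":[0.142,0,0.531]},{"offset":[-0.022,-0.3,0.117],"delta_rot":[0.142,0,0.531]},{"offset":[-0.022,-0.3,0.117],"delta_rot":[0.142,0,0.531]},{"offset":[-0.022,-0.3,0.117],"delta_rot":[0.142,0,0.531]}]'
python3 - <<'E'
from h import *
Q=Ro.from_quat([0.1,0.986,-0.014,0.131]); p=np.array([.5198,-.2431,.0437])
rows([(p+[0,0,.04],Q),(p+[0,0,.012],Q),(p+[0,0,.006],Q),(p+[0,0,.003],Q),(p+[0,0,0],Q)])
E
```

```text
time: 18.55
eef_pos: [0.4691, -0.0104, 0.285]
time: 19.25
eef_pos: [0.528, -0.2448, 0.197]
orientation: [0.1, 0.986, -0.011, 0.131]
wrist_force: [-0.3, 0.4, -1.1]
opening: 0.0187
finger_force: 99.4
{"offset": [0.047, 0.0, 0.134], "delta_rot": [0.01, 0.0, -0.001]}
{"offset": [0.056, -0.001, 0.168], "delta_rot": [0.01, 0.0, -0.001]}
{"offset": [0.058, -0.001, 0.175], "delta_rot": [0.01, 0.0, -0.001]}
{"offset": [0.059, -0.001, 0.179], "delta_rot": [0.01, 0.0, -0.001]}
{"offset": [0.06, -0.001, 0.182], "delta_rot": [0.01, 0.0, -0.001]}
```

```bash
python3 -m crank '[{"offset":[0.016,0,0.045],"delta_rot":[0.01,0,0]},{"offset":[0.032,0,0.09],"delta_rot":[0.01,0,0]},{"offset":[0.047,0,0.134],"delta_rot":[0.01,0,0]},{"offset":[0.052,0,0.151],"delta_rot":[0.01,0,0]},{"offset":[0.056,-0.001,0.168],"delta_rot":[0.01,0,0]},{"offset":[0.057,-0.001,0.171],"delta_rot":[0.01,0,0]},{"offset":[0.058,-0.001,0.175],"delta_rot":[0.01,0,0]},{"offset":[0.058,-0.001,0.175],"delta_rot":[0.01,0,0]}]' | sed -n 2,4p
for i in 1 2; do python3 -m crank '[{"offset":[0.0006,0,0.002],"delta_rot":[0,0,0]},{"offset":[0.0012,0,0.004],"delta_rot":[0,0,0]},{"offset":[0.0012,0,0.004],"delta_rot":[0,0,0]}]'| sed -n 2,4p; done
```

```text
eef_pos: [0.52, -0.2414, 0.0524]
orientation: [0.099, 0.986, -0.015, 0.133]
wrist_force: [-0.5, 0.7, -1.5]
eef_pos: [0.519, -0.2416, 0.0485]
orientation: [0.099, 0.986, -0.015, 0.133]
wrist_force: [0.2, -0.1, -1.7]
eef_pos: [0.5185, -0.2413, 0.0445]
orientation: [0.099, 0.986, -0.014, 0.132]
wrist_force: [0.2, -0.8, -2.0]
```

```bash
for i in 1 2; do python3 -m crank '[{"offset":[0,0,0.0012],"delta_rot":[0,0,0]},{"offset":[0,0,0.0012],"delta_rot":[0,0,0]}]'| sed -n 2,4p; done
```

```text
eef_pos: [0.5191, -0.2415, 0.0439]
orientation: [0.099, 0.986, -0.014, 0.132]
wrist_force: [-0.4, -0.6, -1.6]
eef_pos: [0.5192, -0.2416, 0.0437]
orientation: [0.099, 0.986, -0.015, 0.133]
wrist_force: [-3.0, 1.0, 5.1]
```

```bash
python3 -m crank '[{"offset":[0,0,0],"delta_rot":[0,0,0]},{"offset":[0,0,0],"delta_rot":[0,0,0]},{"offset":[0,0,0],"delta_rot":[0,0,0]},{"offset":[0,0,0],"delta_rot":[0,0,0]}]' - 20 | tail -3
python3 -m crank '[{"offset":[0,0,0],"delta_rot":[0,0,0]},{"offset":[0,0,0],"delta_rot":[0,0,0]},{"offset":[0,0,0],"delta_rot":[0,0,0]},{"offset":[0,0,0],"delta_rot":[0,0,0]},{"offset":[0,0,0],"delta_rot":[0,0,0]},{"offset":[0,0,0],"delta_rot":[0,0,0]},{"offset":[0,0,0],"delta_rot":[0,0,0]},{"offset":[0,0,0],"delta_rot":[0,0,0]}]' 1
python3 -m crank '[{"offset":[0,0,-0.03],"delta_rot":[0,0,0]},{"offset":[0,0,-0.08],"delta_rot":[0,0,0]},{"offset":[0,0,-0.14],"delta_rot":[0,0,0]},{"offset":[0,0,-0.2],"delta_rot":[0,0,0]},{"offset":[0,0,-0.25],"delta_rot":[0,0,0]},{"offset":[0,0,-0.25],"delta_rot":[0,0,0]}]'
python3 - <<'E'
from h import *
from workcell import r
c=r.capture("wrist"); np.savez("pics/w12.npz",**c)
o=np.array([.620,-.265,.004]);S=Ro.from_euler('Z',-11.5,degrees=True)
P=[o+S.apply(p) for p in ([-.146,0,.088],[-.0525,.04,.038],[-.0525,-.04,.038],[.0525,.04,0],[.0525,-.04,0])]
print(proj(c,P).round(1).tolist())
H=hsv(c).astype(int); h,s,v=H[...,0],H[...,1],H[...,2]
w=(s<45)&(v>90)
for b in blobs(w,400): print(b[0],b[1].round(), rect(b[2]))
g=(h<13)&(s>160)
for b in blobs(g,300): print("h",b[0],b[1].round())
c=r.capture("top"); np.savez("pics/t12.npz",**c); H=hsv(c).astype(int); h,s,v=H[...,0],H[...,1],H[...,2]
for q in blobs((s<60)&(v>110),200):
    if 330<q[1][0]<390 and 160<q[1][1]<230: print("pan top",q[0],rect(q[2]))
# switch
for nm,m in(("green",(h>45)&(h<80)&(s>120)),("red",((h<6)|(h>174))&(s>180))):
    m=m.copy(); m[:215]=0;m[255:]=0;m[:,190:]&=True;m[:,:190]=0;m[:,235:]=0
    for q in blobs(m,8): print(nm,q[0],q[1].round(2),ray(c,[q[1]],.07).round(4))
E
```

```text
wrist_force: [-3.5, 0.7, 5.3]
opening: 0.0186
finger_force: 100.9
time: 22.25
eef_pos: [0.5193, -0.2416, 0.043]
orientation: [0.099, 0.986, -0.014, 0.132]
wrist_force: [-0.3, -0.6, -0.4]
opening: 0.0854
finger_force: 0.0
time: 22.85
eef_pos: [0.47, -0.2327, 0.2429]
orientation: [0.099, 0.985, -0.017, 0.137]
wrist_force: [0.5, -0.2, 0.5]
opening: 0.086
finger_force: 0.0
[[278.2, 150.9], [316.4, 214.3], [240.9, 214.0], [309.5, 265.6], [248.2, 265.3]]
[ 244  207   75   61 3503] [280. 238.] ((281.6396179199219, 236.36814880371094), (59.08469772338867, 74.19467163085938), 88.05851745605469)
[ 284  343   48   31 1146] [308. 358.] ((307.469482421875, 358.2256164550781), (29.706083297729492, 47.26469802856445), 83.6598129272461)
h [   0  163   56   58 1287] [ 26. 195.]
h [282 297  49  40 968] [305. 313.]
pan top [348 172  26  33 639] ((360.77435302734375, 188.595947265625), (23.23842430114746, 31.296491622924805), 8.972625732421875)
green [205 232   8  10  61] [208.2  236.31] [[0.4526 0.2792 0.07  ]]
red [213 231   8  10  61] [216.16 235.07] [[0.4563 0.2517 0.07  ]]
```

The scoop is back exactly where it first lay (identical box in the top view) and the gripper is clear. Next I triangulate the switch from the top and side views.

```bash
python3 - <<'E'
from h import *
from workcell import r
pts={}
for n in("top","side"):
    c=r.capture(n); np.savez(f"pics/{n}13.npz",**c)
    g=cv2.resize(c["color"],None,fx=4,fy=4,interpolation=cv2.INTER_CUBIC); H=cv2.cvtColor(g,cv2.COLOR_RGB2HSV).astype(int); h,s,v=[H[...,i] for i in range(3)]
    x,y=proj(c,[[.4545,.2655,.07]])[0]; roi=np.zeros(h.shape,bool); roi[int(4*y)-90:int(4*y)+90,int(4*x)-90:int(4*x)+90]=1
    for nm,m in(("green",(h>40)&(h<85)&(s>110)),("red",((h<6)|(h>172))&(s>150))):
        b=max(blobs(m&roi,50),key=lambda q:q[0][4]); bx=rect(b[2]); print(n,nm,b[0]/4,bx)
        pts[n,nm]=((b[1]+.5)/4-.5)
    pts[n,"c"]=c
def M(c): R,t,K=cam(c); return K@np.c_[R,t]
for nm in("green","red"):
    X=cv2.triangulatePoints(M(pts["top","c"]),M(pts["side","c"]),pts["top",nm].reshape(2,1),pts["side",nm].reshape(2,1)); X=(X[:3]/X[3]).ravel()
    print(nm,X.round(4),[(proj(pts[n,"c"],X)[0]-pts[n,nm]).round(2) for n in("top","side")])
print(r.sense()["q"])
E
```

```text
top green [204.75 231.5    8.    10.5  257.75] ((834.2838134765625, 946.7027587890625), (39.291351318359375, 27.947824478149414), 80.53767395019531)
top red [212.75 230.5    8.25  10.25 258.75] ((867.117919921875, 941.5715942382812), (39.707130432128906, 29.058202743530273), 82.56858825683594)Traceback (most recent call last):
  File "<stdin>", line 9, in <module>
ValueError: max() iterable argument is empty
```

```bash
python3 - <<'E'
from h import *
c=dict(np.load("pics/side13.npz")); print(proj(c,[[.4545,.2655,.07]]))
H=hsv(c); h,s,v=[H[...,i].astype(int) for i in range(3)]
for nm,m in(("green",(h>35)&(h<90)&(s>90)),("red",((h<7)|(h>172))&(s>150))):
    m=m.copy(); m[:280]=0; m[330:]=0; m[:,:205]=0; m[:,275:]=0
    for q in blobs(m,8): print(nm,q[0],q[1])
print(H[296:314:3,232:250:3].tolist())
s0=dict(np.load("pics/side0.npz")); print(cv2.cvtColor(s0["color"],cv2.COLOR_RGB2HSV)[296:314:3,232:250:3].tolist())
E
```

```text
[[241.0906026  295.18514261]]
green [231 296  16  15 125] [238.408 303.48 ]
red [236 290  15  14 103] [243.65048544 296.11650485]
[[[17, 43, 154], [44, 97, 124], [5, 158, 218], [4, 159, 218], [4, 159, 218], [4, 161, 218]], [[29, 74, 96], [57, 101, 177], [56, 102, 177], [10, 144, 202], [4, 160, 218], [4, 161, 218]], [[54, 102, 150], [57, 101, 177], [56, 101, 176], [57, 102, 175], [21, 117, 170], [4, 159, 208]], [[21, 93, 90], [52, 102, 142], [56, 100, 178], [56, 101, 177], [57, 101, 179], [19, 104, 93]], [[17, 86, 95], [17, 89, 92], [47, 99, 129], [56, 99, 175], [40, 100, 110], [18, 43, 161]], [[20, 39, 169], [17, 84, 97], [16, 88, 98], [29, 90, 94], [17, 76, 107], [18, 38, 173]]]
[[[19, 41, 148], [45, 94, 120], [5, 161, 212], [4, 160, 212], [4, 162, 212], [4, 162, 212]], [[30, 73, 91], [57, 104, 172], [57, 104, 172], [10, 146, 196], [4, 162, 213], [4, 162, 212]], [[54, 103, 146], [58, 103, 171], [57, 103, 171], [58, 102, 170], [20, 116, 165], [4, 163, 202]], [[23, 92, 83], [53, 102, 138], [57, 99, 173], [57, 101, 171], [57, 103, 174], [21, 100, 84]], [[19, 83, 89], [17, 93, 85], [49, 98, 125], [57, 101, 169], [43, 100, 107], [17, 43, 154]], [[19, 38, 162], [19, 82, 90], [17, 85, 90], [33, 92, 89], [18, 80, 99], [19, 38, 168]]]
```

```bash
python3 - <<'E'
from h import *
T=dict(np.load("pics/top13.npz"));Sd=dict(np.load("pics/side13.npz"))
def M(c): R,t,K=cam(c); return K@np.c_[R,t]
def cen(c,nm,box,k=8):
    x0,x1,y0,y1=box; g=cv2.resize(c["color"][y0:y1,x0:x1],None,fx=k,fy=k,interpolation=cv2.INTER_CUBIC); H=cv2.cvtColor(g,cv2.COLOR_RGB2HSV).astype(int); h,s=H[...,0],H[...,1]
    m=(h>35)&(h<90)&(s>85) if nm=="green" else ((h<9)|(h>172))&(s>135)
    b=max(blobs(m,50),key=lambda q:q[0][4]); print(nm,b[0]/k)
    return (b[1]+.5)/k-.5+[x0,y0]
X={}
for nm in("green","red"):
    a=cen(T,nm,(198,230,225,250)); b=cen(Sd,nm,(222,262,284,322))
    p=cv2.triangulatePoints(M(T),M(Sd),a.reshape(2,1),b.reshape(2,1)); p=(p[:3]/p[3]).ravel(); X[nm]=p
    print(nm,p.round(4),(proj(T,p)[0]-a).round(2),(proj(Sd,p)[0]-b).round(2))
d=X["green"]-X["red"]; print(d, np.linalg.norm(d), "yaw",np.degrees(np.arctan2(-d[0],d[1])))
E
```

```text
green [  6.5     6.125   8.375  11.25  574.5  ]
green [   9.125   12.25    15.625   15.    1015.875]
green [0.4522 0.2808 0.0577] [0.12 0.18] [-0.23 -0.02]
red [ 14.5     5.5     8.5    10.375 565.25 ]
red [ 14.125   5.5    15.75   14.75  917.25 ]
red [0.4564 0.2541 0.0539] [0.06 0.08] [-0.1  -0.01]
[-0.00422317  0.0267344   0.00377602] 0.02732803745734872 yaw 8.97669300523391
```

```bash
cat >> h.py <<'E'
G=np.array([.452,.2805,.058]); W=7
def press(d,t=30):
    T=tool(W,t)*Ro.from_euler('z',-90,degrees=True)
    P=G+Ro.from_euler('Z',W,degrees=True).apply([-.0036,.002,-.0017])
    return P-T.apply([0,0,d]),T
E
python3 - <<'E'
from h import *
from workcell import r
s=r.sense(); a0=(s["eef_pos"],Ro.from_quat(s["orientation"])); f=press(.06)
D=(a0[1].inv()*f[1]).as_rotvec(degrees=True); print(D,f[0],f[1].as_matrix().round(2))
ps=[[.42,-.08,.30],[.38,.12,.30],[.37,.25,.24],f[0]]
st=a0
for i,p in enumerate(ps):
    k=(i+1)/4; q=(np.array(p),a0[1]*Ro.from_rotvec(D*k,degrees=True)); rows([q],start=st); st=q
E
```

```text
[-16.49517856  -5.66120198  72.27769534] [0.41840671 0.27839028 0.10826152] [[-0.12  0.86  0.5 ]
 [ 0.99  0.11  0.06]
 [ 0.    0.5  -0.87]]
{"offset": [0.07, 0.172, -0.104], "delta_rot": [-0.137, -0.047, 0.602]}
{"offset": [0.163, 0.195, -0.014], "delta_rot": [-0.137, -0.047, 0.602]}
{"offset": [0.143, 0.08, 0.073], "delta_rot": [-0.137, -0.047, 0.602]}
{"offset": [0.028, -0.005, 0.177], "delta_rot": [-0.137, -0.047, 0.602]}
```

```bash
python3 -m crank '[{"offset":[0.07,0.172,-0.104],"delta_rot":[-0.137,-0.047,0.602]},{"offset":[0.07,0.172,-0.104],"delta_rot":[-0.137,-0.047,0.602]},{"offset":[0.07,0.172,-0.104],"delta_rot":[-0.137,-0.047,0.602]},{"offset":[0.07,0.172,-0.104],"delta_rot":[-0.137,-0.047,0.602]},{"offset":[0.07,0.172,-0.104],"delta_rot":[-0.137,-0.047,0.602]}]' -1 60 | sed -n 2,4p
python3 -m crank '[{"offset":[0.163,0.195,-0.014],"delta_rot":[-0.137,-0.047,0.602]},{"offset":[0.163,0.195,-0.014],"delta_rot":[-0.137,-0.047,0.602]},{"offset":[0.163,0.195,-0.014],"delta_rot":[-0.137,-0.047,0.602]},{"offset":[0.163,0.195,-0.014],"delta_rot":[-0.137,-0.047,0.602]},{"offset":[0.163,0.195,-0.014],"delta_rot":[-0.137,-0.047,0.602]}]'| sed -n 2,4p
python3 -m crank '[{"offset":[0.143,0.08,0.073],"delta_rot":[-0.137,-0.047,0.602]},{"offset":[0.143,0.08,0.073],"delta_rot":[-0.137,-0.047,0.602]},{"offset":[0.143,0.08,0.073],"delta_rot":[-0.137,-0.047,0.602]},{"offset":[0.143,0.08,0.073],"delta_rot":[-0.137,-0.047,0.602]},{"offset":[0.143,0.08,0.073],"delta_rot":[-0.137,-0.047,0.602]},{"offset":[0.143,0.08,0.073],"delta_rot":[-0.137,-0.047,0.602]}]'
python3 - <<'E'
from h import *
from workcell import r
print(r.sense()["q"])
c=r.capture("wrist"); np.savez("pics/w14.npz",**c); H=hsv(c).astype(int); h,s=H[...,0],H[...,1]
for nm,m in(("green",(h>40)&(h<85)&(s>100)),("red",((h<8)|(h>172))&(s>150))):
    for b in blobs(m,150): print(nm,b[0],b[1].round(1),ray(c,[b[1]],.058).round(4),ray(c,cv2.boxPoints(rect(b[2])),.058).round(3)[:,:2].tolist())
rows([press(.06),press(.03)])
E
```

```text
eef_pos: [0.4198, -0.0784, 0.3006]
orientation: [0.246, 0.957, 0.041, 0.148]
wrist_force: [0.0, -0.2, -1.1]
eef_pos: [0.3789, 0.1223, 0.2987]
orientation: [0.387, 0.903, 0.094, 0.159]
wrist_force: [0.7, -0.4, 0.2]
time: 24.65
eef_pos: [0.3709, 0.2483, 0.239]
orientation: [0.521, 0.824, 0.144, 0.169]
wrist_force: [-0.3, 0.1, 0.4]
opening: -0.0
finger_force: 0.0
[ 0.57372734 -0.21976127 -0.66575952  0.71378722 -0.18140271  1.66407898]
green [265 144  39  34 839] [284.2 160.6] [[0.4532 0.2791 0.058 ]] [[0.436, 0.267], [0.434, 0.29], [0.471, 0.292], [0.474, 0.268]]
green [494 158  39  77 852] [512.2 182.6] [[0.8088 0.3746 0.058 ]] [[0.838, 0.298], [0.755, 0.393], [0.825, 0.414], [0.924, 0.315]]
red [257 167  39  33 779] [275.7 183.8] [[0.4553 0.2553 0.058 ]] [[0.438, 0.244], [0.436, 0.266], [0.473, 0.267], [0.476, 0.243]]
{"offset": [0.032, -0.005, 0.176], "delta_rot": [-0.139, -0.04, 0.604]}
{"offset": [0.031, -0.002, 0.213], "delta_rot": [-0.139, -0.04, 0.604]}
```

The wrist view puts the green half at (0.453, 0.279), within 2 mm of the triangulated position. I approach along the press axis and feel for contact.

```bash
python3 -m crank '[{"offset":[0.032,-0.005,0.1],"delta_rot":[-0.139,-0.04,0.604]},{"offset":[0.032,-0.005,0.176],"delta_rot":[-0.139,-0.04,0.604]},{"offset":[0.032,-0.005,0.176],"delta_rot":[-0.139,-0.04,0.604]},{"offset":[0.032,-0.005,0.176],"delta_rot":[-0.139,-0.04,0.604]},{"offset":[0.031,-0.004,0.195],"delta_rot":[-0.139,-0.04,0.604]},{"offset":[0.031,-0.002,0.213],"delta_rot":[-0.139,-0.04,0.604]},{"offset":[0.031,-0.002,0.213],"delta_rot":[-0.139,-0.04,0.604]}]' | sed -n 2,4p
for i in 1 2 3 4; do python3 -m crank '[{"offset":[0,0,0.004],"delta_rot":[0,0,0]},{"offset":[0,0,0.0075],"delta_rot":[0,0,0]}]'| sed -n 2,4p; done
python3 - <<'E'
from h import *
from workcell import r
s=r.sense(); f=press(0); T=f[1]; print("remaining to nominal (tool axes)",T.inv().apply(f[0]-s["eef_pos"]).round(4))
E
```

```text
eef_pos: [0.4347, 0.2808, 0.0844]
orientation: [0.64, 0.723, 0.195, 0.172]
wrist_force: [-0.8, 0.1, 0.1]
eef_pos: [0.4372, 0.2823, 0.08]
orientation: [0.64, 0.723, 0.196, 0.172]
wrist_force: [0.3, -0.1, 0.6]
eef_pos: [0.4395, 0.2828, 0.0736]
orientation: [0.64, 0.724, 0.195, 0.171]
wrist_force: [-0.8, 0.3, -0.0]
eef_pos: [0.4421, 0.283, 0.0677]
orientation: [0.64, 0.724, 0.195, 0.171]
wrist_force: [-0.4, 0.1, -0.3]
eef_pos: [0.4452, 0.2834, 0.0623]
orientation: [0.64, 0.724, 0.195, 0.171]
wrist_force: [-0.5, 0.2, -0.6]
remaining to nominal (tool axes) [-0.0017 -0.0006  0.0066]
```

```bash
for i in 1 2 3 4 5; do python3 -m crank '[{"offset":[0,0,0.0012],"delta_rot":[0,0,0]},{"offset":[0,0,0.0025],"delta_rot":[0,0,0]}]'| sed -n 2,4p; done
```

```text
eef_pos: [0.446, 0.2837, 0.0608]
orientation: [0.64, 0.724, 0.195, 0.171]
wrist_force: [-1.3, -0.0, 2.0]
eef_pos: [0.4469, 0.2843, 0.0592]
orientation: [0.639, 0.724, 0.195, 0.171]
wrist_force: [-3.7, 1.9, 2.7]
eef_pos: [0.4482, 0.2841, 0.0577]
orientation: [0.639, 0.724, 0.195, 0.171]
wrist_force: [-2.9, 1.3, 2.4]
eef_pos: [0.4493, 0.2841, 0.0559]
orientation: [0.64, 0.724, 0.195, 0.171]
wrist_force: [-2.6, 1.1, 2.2]
eef_pos: [0.4499, 0.2844, 0.0548]
orientation: [0.639, 0.724, 0.195, 0.171]
wrist_force: [-21.8, -1.6, 30.4]
```

The green half yielded at about 4 N over some 6 mm, then met a firm stop, so it is pressed down. I back off and check everything.

```bash
python3 -m crank '[{"offset":[0,0,-0.004],"delta_rot":[0,0,0]},{"offset":[0,0,-0.02],"delta_rot":[0,0,0]},{"offset":[0,0,-0.07],"delta_rot":[0,0,0]},{"offset":[0,0,-0.12],"delta_rot":[0,0,0]},{"offset":[0,0,-0.17],"delta_rot":[0,0,0]},{"offset":[0,0,-0.2],"delta_rot":[0,0,0]},{"offset":[0,0,-0.2],"delta_rot":[0,0,0]}]'
python3 - <<'E'
from h import *
from workcell import r
c=r.capture("wrist"); np.savez("pics/w15.npz",**c); c0=dict(np.load("pics/w14.npz"))
for nmc,cc in(("before",c0),("after",c)):
    H=hsv(cc).astype(int); h,s,v=H[...,0],H[...,1],H[...,2]
    for nm,m in(("green",(h>40)&(h<85)&(s>100)),("red",((h<8)|(h>172))&(s>150))):
        for b in blobs(m,150):
            X=ray(cc,[b[1]],.058)[0]
            if np.linalg.norm(X-G)<.06: print(nmc,nm,b[0],X.round(4),[k*1000//1 for k in sorted(np.linalg.norm(np.diff(ray(cc,cv2.boxPoints(rect(b[2])),.058),axis=0),axis=1)[:2])],np.median(v[b[2]]))
for n in("top","side"):
    a=r.capture(n); np.savez(f"pics/{n}16.npz",**a); o=dict(np.load(f"pics/{n}0.npz"))
    d=cv2.absdiff(cv2.GaussianBlur(a["color"],(3,3),0),cv2.GaussianBlur(o["color"],(3,3),0)).max(2)>45
    for b in blobs(d,25): print(n,"changed",b[0])
    H=hsv(a).astype(int); w=(H[...,1]<75)&(H[...,2]>120)&(H[...,0]>12)&(H[...,0]<60)
    if n=="top":
      for b in blobs(w,8):
        X=ray(a,[b[1]],.092)[0,:2]
        if np.linalg.norm(X-BC)<.085: print("  ball",b[0][4],(X-BC).round(3))
E
```

```text
time: 27.9
eef_pos: [0.3716, 0.2746, 0.1962]
orientation: [0.639, 0.723, 0.198, 0.172]
wrist_force: [0.3, 0.1, -0.1]
opening: -0.0003
finger_force: 0.0
before green [265 144  39  34 839] [0.4532 0.2791 0.058 ] [np.float64(22.0), np.float64(37.0)] 201.0
before red [257 167  39  33 779] [0.4553 0.2553 0.058 ] [np.float64(22.0), np.float64(37.0)] 249.0
after green [261 180  37  27 991] [0.452 0.281 0.058] [np.float64(23.0), np.float64(36.0)] 225.0
after red [261 207  37  27 961] [0.4551 0.2562 0.058 ] [np.float64(25.0), np.float64(37.0)] 250.0
top changed [271 176   7   7  40]
top changed [287 176   7   6  35]
top changed [196 181   6   6  29]
top changed [214 184   5   6  25]
top changed [288 185   6   6  33]
top changed [274 186   7   7  37]
top changed [278 195  14   8  77]
top changed [ 169  261  109  159 9961]
top changed [  260   302   300   118 17422]
top changed [282 336  26   6 114]
top changed [272 345  35  35 668]
top changed [313 359  17  61 521]
top changed [308 372   7   9  38]
top changed [277 395  18  17 102]
  ball 63 [0.044 0.035]
  ball 26 [0.052 0.004]
  ball 31 [ 0.044 -0.031]
  ball 32 [ 0.02  -0.046]
  ball 30 [-0.02  0.05]
side changed [  262     0   298   326 29454]
side changed [ 509   76   51   49 1217]
side changed [458 104  48  34 852]
side changed [413 135  23  36 278]
side changed [451 147  11  11  73]
side changed [484 153  43  32 882]
side changed [468 195  49  17 244]
side changed [241 210   9  10  66]
side changed [251 214  17  21 165]
side changed [482 223  59  19 724]
side changed [242 224   7   6  34]
side changed [  277   230   283   190 15587]
side changed [266 236   8   7  28]
side changed [187 249   9   8  61]
side changed [199 252   9   8  57]
side changed [167 259  16  12 118]
side changed [168 272  10   8  59]
side changed [508 276   9   5  28]
side changed [231 303  11   9  32]
side changed [424 322  14   5  42]
side changed [503 338   8  13  56]
```

```bash
python3 -c "
from workcell import r
print(r.close_job())"
```

```text
the job is handed in; nothing more can be done
None
```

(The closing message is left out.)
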